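Tip a rock core out of its transit tube and post it into the dust cabinet

ROBOT

A 6-joint arm with a two-finger parallel gripper is mounted at the origin on the work surface. World frame = base frame: x ahead of the robot, y to its left, z up, the work surface at z = 0. Lengths are in m, angles in rad, forces in N, time in s.
With the tool pointing down it reaches from about 0.25 to 0.725 m from the base axis. Payload 4 kg.
Tool frame: the origin (TCP) lies on the centre line of the jaws, within the pads' length; the fingertips stand 14 mm ahead of it and the grasp point (between the pads) lies 5 mm behind it; z points along the fingers, x is the direction in which the jaws open and shut, and the axes are right-handed (so a half turn about z gives the same grasp; the last joint's range is limited). The gripper opens to 85 mm and grips with 20 to 120 N. Pads are 22 mm wide; open, the fingers measure 114 mm over their backs; the gripper's body (76 mm by 85 mm) begins 54 mm behind the grasp point. The pads swing forward as they close: fully open they stand 13 mm farther back than shut.
Start: joints at [1.234, 0.241, 0.005, 1.335, 0, 1.571], TCP at [0.165, 0.472, 0.245] pointing down, gripper open.
Joint ranges: [-2.72, 2.72], [-1.05, 1.87], [-1.09, 1.28], [-1.99, 2.15], [-1.42, 1.44], [-3.14, 3.14]. Speed limits (rad/s): [2.79, 2.79, 3.14, 3.14, 3.14, 3.14].

INTERFACE

Orientations are given as a unit quaternion [x, y, z, w].
In Python, from workcell import get_obs, optics, ticket gives the robot as it stands.
- The arm moves only by the shell command python3 -m inch 'ROWS'. ROWS is JSON, a list that holds one entry, the list of rows, each a list of 5 numbers: the finger opening in cm, from 0 to 8.54, then the shift along the tool's x, y, z in cm, then the turn about the tool's z in degrees. In form: [[[fingers, dx, dy, dz, roll], ...]]. A call has exactly 5 rows; each row is the pose to reach, as a shift and turn from the pose measured when the call began, along the tool's axes at that moment; what a row does not reach only later rows make up. A row lasts 1/8 s, in which the tool goes at most 62.5 mm and 10.7 degrees, less where a joint would pass 70% of its speed; a pose out of reach is approached as far as the arm can. A call with a gripper value outside its range is refused whole. The fingers move at their own pace and stop on an object; the grip force is fixed at half the most. Time passes only in rows, so rows that repeat a pose let the fingers close, or fill a call up. It gives the time, the measured TCP pose, the force and the opening at its end, in the units of the state.
- get_obs(): the state, without advancing time (a new reading comes with each control period).
- optics.camera(name): name is "scene" or "top" or "wrist"; returns (picture, depth): 384x512x3 uint8, red, green, blue; 384x512 float32, m along the optical axis (not along the pixel's ray), 0 where there is no reading.
- optics.camera_info(name): a dict with "vfov" (degrees; the focal length in pixels is half the picture's height over the tangent of half this angle, whatever the lens; pixels are square), "cx", "cy" (the principal point, pixels), "R" (3x3) and "t" (3): a world point X has camera coordinates R X + t. Camera axes: x right, y down, z forward; pixel columns grow to the right and rows downward; lengths in m; the calibration is good to about 2 mm. The wrist camera is an equidistant fisheye: a pixel r from the principal point sees the ray r / f radians off the axis. A picture is of the moment at which its call begins: read the wrist's pose just before it. camera_info takes no time and is no camera call; for the wrist camera it gives the pose at the moment of the call.
- ticket.job_done(): hands the job in, once; it reports no verdict.
The state is a dict: "clock": time; "joint_pos": joint angles; "joint_vel": joint speeds; "tau": joint torques, N m; "eef_pos": TCP position; "tool_rot": TCP orientation; "ft_force": force on the tool from outside, world axes, zero at the start; "ft_torque": the same for the moment, N m; "grip_width": finger opening in m.
Only numpy, scipy, OpenCV 4.12 (cv2) and the standard library are available. Lean on these libraries where they do the work, as an engineer would, in place of code of your own. Each camera call takes 0.05 s, during which the arm holds its last target.

TASK

A stone drill core sits out of reach inside the open-ended square transit tube. Tip the tube mouth-down close to the bench until the core's end stands a few centimetres out of the mouth, lay the tube flat on the bench again and draw the core out by that end. Then slide the core over the loading tray and in through the sprung flap of the dust cabinet, so that it lies inside with the flap shut behind it; leave the tube lying on the bench and do not shift the other things.

Things in the scene. Friction and masses are not known exactly. Their poses are not given: they have to be found in the camera images.
- tube_mid (a point): Centre of the transit tube: clear square plastic tube, 42 x 42 mm outside, 34 x 34 mm inside, 200 mm long, about 110 g, loose, lying flat with this point 21 mm above the bench. x runs along the tube towards the open mouth, z is up. The -x end is closed by a black cap (14 mm thick). Slick inside: the core slides once the tube is tipped more than about 15 degrees. Grip it across its flat sides.
- tube_mouth (a point): Centre of the tube's open mouth, 100 mm along the tube's x axis from its middle; x points out of the mouth. At the start the bench is free for 200 mm in front of the mouth.
- core_mid (a point): Centre of the dark grey banded stone core: plain round cylinder, 26 mm diameter, 140 mm long, about 180 g, lying along its own x axis inside the tube on the tube's 4 mm floor. At the start its end is 31 to 46 mm deep inside the mouth.
- core_a (a point): Centre of the core's end face that looks towards the tube's mouth at the start (70 mm along +x from the core's centre).
- core_b (a point): Centre of the core's other end face (70 mm along -x from the core's centre), the end that goes into the cabinet first when the core is drawn out and held by end a.
- cabinet: White dust cabinet with clear top, fixed, 340 (x) x 400 (y) x 300 (z) mm; origin at the centre of its underside on the bench. Its +x is the way in through the loading port in its -x wall (wall plane x = -170 mm). Inside, a slick steep chute starts 10 mm behind that plane and leads down to the floor, 12 mm above the bench: a core pushed more than half past its edge tips and slides in by itself.
- port (a point): Bottom centre of the port in the wall's outer plane, 120 mm above the bench; +x leads inwards. Port 104 mm wide, 70 mm high, wall above it. On its -x side a slick steel loading tray, 130 mm long, 110 mm wide, open at its outer end: a shallow V (8 degrees each side) whose valley lies at this point's height, so a core in it has its centre 13 mm above this point.
- flap (a joint): Swing flap of the port (98 mm wide, 64 mm high, hinged at its top edge 75 mm above the tray's valley, 8 mm behind the wall plane): 0 is shut, grows to 1.35 rad as it is pushed inwards. A light spring (about 0.5 N at the lower edge) shuts it again.
- capped_tube: Bystander: short clear square tube, 42 x 42 x 110 mm, empty, black caps on both ends, lying.
- brush: Bystander: flat brush with wooden handle, 190 mm, lying.
- hammer: Bystander: hammer, 280 mm, lying.
- jar: Bystander: amber jar with black cap, 64 mm diameter, 85 mm high, standing.
- bowl: Bystander: black rubber mixing bowl, 120 mm diameter, 55 mm high.
- chisel: Bystander: steel chisel, 170 mm, lying.
Not all that is in view belongs to the job. What is shaped like the part that bears tube_mid but orange is not meant.

How it is judged:
On the way, in this order (a step that is already met when the one before it is completed fails the run):
1. the tube lies flat on the bench with the core's end standing 15 to 120 mm out of its mouth (x of core_a in the frame of tube_mouth between 0.015 and 0.12 m and height (world z) of tube_mid below 0.03 m and angle between tube_mid's own x axis and vertical between 1.5 and 1.64 rad), for 0.2 s.
2. the core is clear of the tube, held by the fingers in the half that stood out of the mouth (contact force between the fingers and core above 1 N and distance between the grasp point and core_a below 0.075 m and distance between core_mid and tube_mid above 0.175 m), for 0.1 s.
3. the core pushes the flap open (value of joint flap above 0.3 rad and distance between core_mid and port below 0.13 m), for 0.05 s.
At the end, for the whole second after the job is handed in: The whole core lies at rest inside the cabinet (both ends behind the port, centre less than 90 mm above the bench), the flap is shut (under 0.06 rad), and the tube lies flat on the bench (within 0.07 rad of level) (x of each of core_a, core_b in the frame of cabinet above -0.165 m and x of core_mid in the frame of cabinet below 0.165 m and y of core_mid in the frame of cabinet between -0.19 and 0.19 m and height (world z) of core_mid below 0.09 m and value of joint flap below 0.06 rad and linear speed of core below 0.03 m/s and height (world z) of tube_mid below 0.03 m and angle between tube_mid's own x axis and vertical between 1.5 and 1.64 rad); the robot touches nothing.
It fails at once if a bystander is shifted more than 30 mm (distance of any of capped_tube, brush, hammer, jar, bowl, chisel from where it was at the start of the episode above 0.03 m).
It also fails if it takes over 64 s, if anything falls off the work surface, if the arm or the gripper's body presses on something with over 40 N, if the wrist force passes 120 N, or if a joint passes its speed limit or range.

## Working session

There is one attempt and no reset: what is moved stays moved. The work goes in short steps, Python scripts to look and compute and a shell command to move; the robot and the scene stay as the last step left them, time stands still between calls to the robot, and variables do not carry over. Pictures are saved under pics/ and viewed, and the job is handed in when it is done.

```bash
ls; mkdir -p pics
cat > h.py <<'E'
import numpy as np, cv2
from workcell import get_obs, optics, ticket
def cam(n,save=None):
    i=optics.camera_info(n); p,d=optics.camera(n)
    if save: cv2.imwrite('pics/'+save,p[:,:,::-1])
    return p,d,i
def f(i): return 192/np.tan(np.radians(i['vfov'])/2)
def ray(i,u,v):
    R=np.array(i['R']);t=np.array(i['t']);return -R.T@t, R.T@np.array([(u-i['cx'])/f(i),(v-i['cy'])/f(i),1])
def onz(i,u,v,z):
    c,r=ray(i,u,v); return c+r*(z-c[2])/r[2]
def dep(i,d,u,v):
    c,r=ray(i,u,v); return c+r*d[int(v),int(u)]
def proj(i,X):
    q=np.array(i['R'])@np.array(X)+np.array(i['t']); return q[:2]/q[2]*f(i)+[i['cx'],i['cy']]
E
python3 - <<'E'
from h import *
for n in ('scene','top','wrist'):
    p,d,i=cam(n,n+'0.png'); print(n,i)
print(get_obs())
E
```

```text
pics
scene {'vfov': 51.22958527936551, 'cx': 253.06256090224682, 'cy': 191.20582537022653, 'R': array([[ 0.87332684,  0.48681055, -0.01776858],
       [ 0.32087297, -0.6023175 , -0.73092693],
       [-0.36652527,  0.63263664, -0.68222438]]), 't': array([-0.38612031, -0.05098226,  1.49461985])}
top {'vfov': 49.21564299317809, 'cx': 262.98574973426673, 'cy': 190.9912186764011, 'R': array([[ 0.04800801, -0.99883764,  0.00431318],
       [-0.97333759, -0.04775118, -0.22435186],
       [ 0.22429704,  0.0065725 , -0.97449866]]), 't': array([-0.00436056,  0.47197719,  1.45353023])}
wrist {'vfov': 65.70646984690485, 'cx': 253.4935740396556, 'cy': 193.37806361622154, 'R': array([[ 3.30721898e-01,  9.43728090e-01, -5.63924204e-04],
       [ 9.07703172e-01, -3.17933618e-01,  2.73848801e-01],
       [ 2.58259516e-01, -9.10796712e-02, -9.61772591e-01]]), 't': array([-0.50006266, -0.03598351,  0.37792809])}
{'clock': 0.15, 'joint_pos': array([1.23400569e+00, 2.41261055e-01, 4.00094975e-03, 1.33519598e+00,
       1.93262829e-05, 1.57082309e+00]), 'joint_vel': array([ 5.28494004e-04, -2.81019738e-03,  3.19219572e-03,  4.27600954e-05,
        1.00271687e-03,  1.52568247e-03]), 'tau': array([-2.33366372e-04, -3.72634149e+01,  2.52639109e+01,  1.23261195e-02,
        2.32448394e-05, -3.72512687e-06]), 'eef_pos': array([0.16506907, 0.47146772, 0.24459439]), 'tool_rot': array([ 8.15623718e-01,  5.78582114e-01, -6.82448786e-04,  4.72291007e-04]), 'ft_force': array([ 1.06153398, -0.00920987,  0.0795943 ]), 'ft_torque': array([ 0.0031265 , -0.04088137,  0.04425637]), 'grip_width': 0.08542200146255666}
```

View pics/scene0.png

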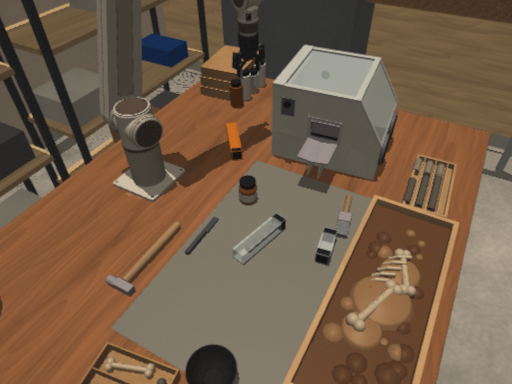

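View pics/top0.png

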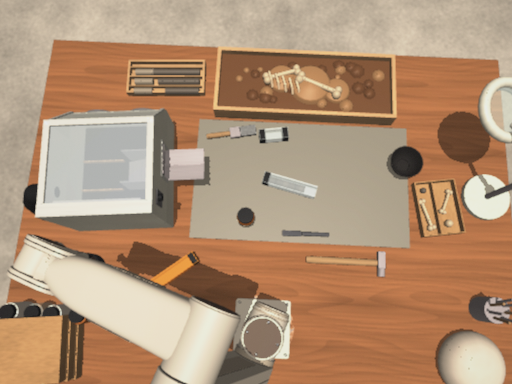

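View pics/wrist0.png

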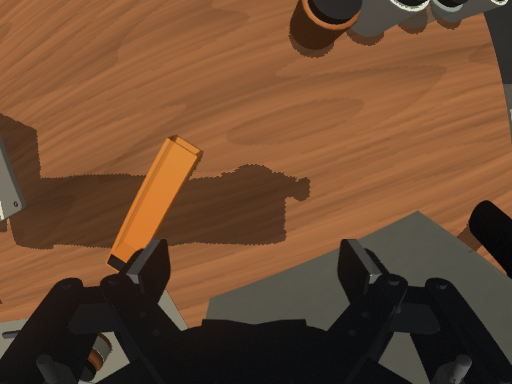

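Run:
```python
from h import *
a=cv2.imread('pics/top0.png')[155:215,245:335]; b=cv2.imread('pics/scene0.png')[205:270,222:300]
cv2.imwrite('pics/c1.png',np.vstack([cv2.resize(a,(780,300),interpolation=2) if 0 else cv2.resize(a,(450,300),interpolation=2),cv2.resize(b,(450,290),interpolation=2)]))
i=optics.camera_info('top')
for n,u,v in (('tube',290,185),('port tray',187,164),('chisel',305,234),('jar',246,217),('hammer',345,261),('bowl',405,162),('capped',273,134),('brush',232,132),('trayL',170,164)): print(n,onz(i,u,v,.02).round(3))
```

```text
tube [ 0.507 -0.08   0.02 ]
port tray [0.569 0.307 0.02 ]
chisel [ 0.328 -0.14   0.02 ]
jar [0.38  0.076 0.02 ]
hammer [ 0.239 -0.284  0.02 ]
bowl [ 0.617 -0.507  0.02 ]
capped [ 0.703 -0.009  0.02 ]
brush [0.703 0.147 0.02 ]
trayL [0.566 0.37  0.02 ]
```

View pics/c1.png

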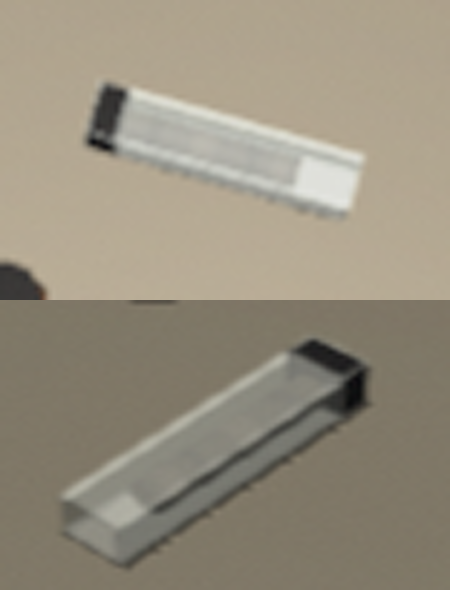

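Run:
```python
from h import *
t=optics.camera_info('top'); s=optics.camera_info('scene')
def S(cx,cy): # scene crop coordinates
    return 222+cx*78/450, 205+(cy-300)*65/290
T=lambda x,y:(245+x/5,155+y/5)
print('top, z=.042: cap far, cap near?, mouth far, mouth near')
for c in [(105,82),(128,90),(118,150),(90,138),(363,157),(350,210)]: print(c,onz(t,*T(*c),.042).round(4),onz(t,*T(*c),.0).round(4))
print('scene z=.042')
for c in [(310,340),(368,370),(348,388),(290,352),(62,498),(128,530)]: print(c,onz(s,*S(*c),.042).round(4))
print('scene z=0')
for c in [(368,402),(348,420),(128,566),(66,528)]: print(c,onz(s,*S(*c),0).round(4))
# depth-based tops
P,d,_=cam('top')
for c in [(110,100),(200,140),(330,180),(300,240)]: print(dep(t,d,*T(*c)).round(3))
P,d,_=cam('scene')
for c in [(330,360),(220,420),(100,510)]: print(dep(s,d,*S(*c)).round(3))
```

```text
top, z=.042: cap far, cap near?, mouth far, mouth near
(105, 82) [0.5484 0.0111 0.042 ] [0.5602 0.0112 0.    ]
(128, 90) [ 0.5432 -0.006   0.042 ] [ 0.5548 -0.0064  0.    ]
(118, 150) [ 0.4976 -0.0007  0.042 ] [ 0.508 -0.001  0.   ]
(90, 138) [0.5056 0.0201 0.042 ] [0.5162 0.0204 0.    ]
(363, 157) [ 0.5011 -0.1788  0.042 ] [ 0.5116 -0.1842  0.    ]
(350, 210) [ 0.4613 -0.1702  0.042 ] [ 0.4706 -0.1753  0.    ]
scene z=.042
(310, 340) [0.5165 0.018  0.042 ]
(368, 370) [0.5577 0.0067 0.042 ]
(348, 388) [ 0.5556 -0.0138  0.042 ]
(290, 352) [0.512  0.0022 0.042 ]
(62, 498) [ 0.4696 -0.1713  0.042 ]
(128, 530) [ 0.5127 -0.1782  0.042 ]
scene z=0
(368, 402) [0.5559 0.014  0.    ]
(348, 420) [ 0.5536 -0.0069  0.    ]
(128, 566) [ 0.5103 -0.1767 -0.    ]
(66, 528) [ 0.4656 -0.1648  0.    ]
[0.535 0.007 0.043]
[ 0.508 -0.06   0.042]
[ 0.482 -0.155  0.047]
[ 0.446 -0.139  0.001]
[0.534 0.009 0.038]
[ 0.509 -0.073  0.042]
[ 0.49  -0.168  0.038]
```

```bash
cat >> h.py <<'E'
from scipy.spatial.transform import Rotation as Ro
def go(x,y,z,yaw=None):
    o=get_obs(); R=Ro.from_quat(o['tool_rot']).as_matrix()
    d=R.T@(np.array([x,y,z])-o['eef_pos'])*100
    cy=np.degrees(np.arctan2(R[1,0],R[0,0])); r=0
    if yaw is not None:
        r=-((yaw-cy+90)%180-90)
    print('at',o['eef_pos'].round(4),'yaw',cy.round(2),'tilt z',R[:,2].round(3),'clk',o['clock'],'w',o['grip_width'].round(4),'F',o['ft_force'].round(1),'j',o['joint_pos'].round(2))
    print('shift cm',d.round(2),'roll',round(r,1))
E
python3 -c "
from h import *
go(.50,-.06,.24,-13.7)"
```

```text
Traceback (most recent call last):
  File "h.py", line 23, in go
    print('at',o['eef_pos'].round(4),'yaw',cy.round(2),'tilt z',R[:,2].round(3),'clk',o['clock'],'w',o['grip_width'].round(4),'F',o['ft_force'].round(1),'j',o['joint_pos'].round(2))
                                                                                                     ^^^^^^^^^^^^^^^^^^^^^
AttributeError: 'float' object has no attribute 'round'
```

```bash
sed -i "s/o\['grip_width'\].round(4)/round(o['grip_width'],4)/" h.py; python3 -c "
from h import *
go(.50,-.06,.24,-13.7)"
```

```text
at [0.1651 0.4717 0.2449] yaw 70.7 tilt z [-0.    -0.001 -1.   ] clk 0.25 w 0.0857 F [ 0.3 -0.4 -0.4] j [1.23 0.24 0.   1.34 0.   1.57]
shift cm [-39.11  49.17   0.53] roll 84.4
```

```bash
python3 -m inch '[[[8.5,-3.9,4.9,0,8.4],[8.5,-7.8,9.8,0,16.9],[8.5,-11.7,14.7,0.2,25.3],[8.5,-15.6,19.6,0.2,33.8],[8.5,-19.5,24.5,0.2,42]]]'; python3 -c "
from h import *
go(.50,-.06,.24,-13.7)"
```

```text
clock: 0.88
eef_pos: [0.332, 0.2057, 0.2432]
tool_rot: [0.969, 0.246, 0.0, 0.0]
ft_force: [0.7, 0.5, 0.2]
grip_width: 0.0846
at [0.332  0.2057 0.2432] yaw 28.49 tilt z [ 0.    -0.001 -1.   ] clk 0.875 w 0.0846 F [0.7 0.5 0.2] j [ 0.56  0.02 -0.25  1.29 -0.    1.63]
shift cm [ 2.09 31.37  0.34] roll 42.2
```

```bash
python3 -m inch '[[[8.5,0.4,6,0,8.4],[8.5,0.8,12.2,0,16.9],[8.5,1.2,18.4,0.2,25.3],[8.5,1.6,24.6,0.2,33.8],[8.5,2.1,31.2,0.3,42]]]'; python3 -c "
from h import *
go(.50,-.06,.24,-13.7)
P,d,i=cam('wrist','w1.png'); print(i['cx'],i['cy'])
P,d,i=cam('top','t1.png')"
```

```text
clock: 1.5
eef_pos: [0.4981, -0.0574, 0.2405]
tool_rot: [0.993, -0.12, 0.0, 0.0]
ft_force: [0.3, 0.7, 0.5]
grip_width: 0.0851
at [ 0.4981 -0.0574  0.2405] yaw -13.81 tilt z [ 0.001 -0.    -1.   ] clk 1.5 w 0.0851 F [0.3 0.7 0.5] j [-0.11  0.24 -0.    1.32 -0.    1.7 ]
shift cm [0.24 0.21 0.05] roll -0.1
253.4935740396556 193.37806361622154
```

View pics/w1.png

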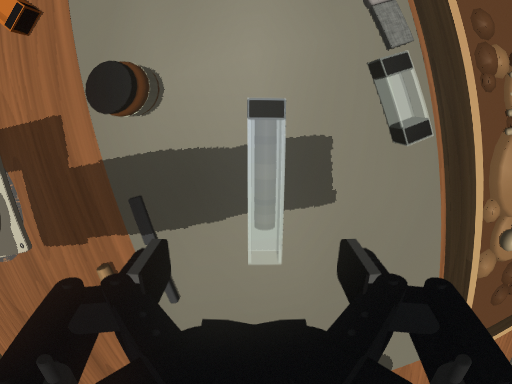

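```bash
cat >> h.py <<'E'
def wray(i,u,v):
    R=np.array(i['R']);t=np.array(i['t']);a=np.array([u-i['cx'],v-i['cy']]);r=np.hypot(*a);th=r/f(i)
    k=np.array([*(a/r*np.sin(th)),np.cos(th)]) if r>0 else np.array([0,0,1.])
    return -R.T@t,R.T@k
def wonz(i,u,v,z):
    c,r=wray(i,u,v); return c+r*(z-c[2])/r[2]
E
python3 - <<'E'
from h import *
i=optics.camera_info('wrist'); print('cam',(-np.array(i['R']).T@i['t']).round(3))
Q=[wonz(i,u,v,.042) for u,v in [(247,98),(285.5,98),(249,265),(282.5,265)]]
for q in Q: print(q.round(4))
c=(Q[0]+Q[1])/2; m=(Q[2]+Q[3])/2
print('mid',(c+m)/2,'len',np.linalg.norm(c-m),'yaw',np.degrees(np.arctan2(*(m-c)[1::-1])),'w',np.linalg.norm(Q[0]-Q[1]),np.linalg.norm(Q[2]-Q[3]))
for u,v in [(247,119),(266,231)]: print(wonz(i,u,v,.03))
im=cv2.imread('pics/w1.png')[85:285,215:315]; cv2.imwrite('pics/c2.png',cv2.resize(im,None,fx=3,fy=3,interpolation=2))
E
```

```text
cam [0.517 0.007 0.368]
[0.5145 0.0229 0.042 ]
[0.555  0.0132 0.042 ]
[ 0.4674 -0.1714  0.042 ]
[ 0.5081 -0.1819  0.042 ]
mid [ 0.5112736  -0.07928088  0.042     ] len 0.20032698147087952 yaw -103.57428438993237 w 0.04166639477804186 0.04198627963788467
[5.08615371e-01 3.53498948e-04 3.00000000e-02]
[ 0.49790934 -0.13636157  0.03      ]
```

View pics/c2.png

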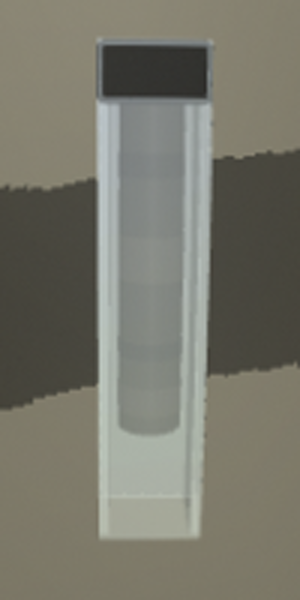

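```bash
python3 -c "
from h import *
go(.5305,.0004,.03,-13.57)"
```

```text
at [ 0.4997 -0.0602  0.2395] yaw -14.0 tilt z [ 0.001 -0.002 -1.   ] clk 1.6 w 0.0849 F [-1.5 -0.1  0.5] j [-0.12  0.25  0.    1.32 -0.    1.7 ]
shift cm [ 1.48 -6.67 20.94] roll -0.4
```

```bash
python3 -m inch '[[[8.5,0.5,-2.2,4,-0.4],[8.5,1.0,-4.5,8,-0.4],[8.5,1.5,-6.7,12,-0.4],[8.5,1.5,-6.7,15,-0.4],[8.5,1.5,-6.7,17,-0.4]]]'; python3 -c "
from h import *
go(.5305,.0004,.03,-13.57)
cam('wrist','w2.png')"
```

```text
clock: 2.22
eef_pos: [0.5293, 0.0018, 0.0675]
tool_rot: [0.993, -0.117, -0.001, 0.001]
ft_force: [0.1, -0.2, 0.5]
grip_width: 0.085
at [0.5293 0.0018 0.0675] yaw -13.49 tilt z [-0.002 -0.002 -1.   ] clk 2.225 w 0.085 F [ 0.1 -0.2  0.5] j [ 0.    0.44 -0.2   0.93 -0.    1.81]
shift cm [0.15 0.1  3.75] roll 0.1
```

View pics/w2.png

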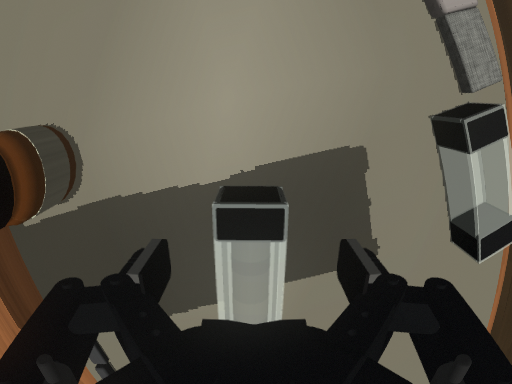

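```bash
python3 -m inch '[[[8.5,0.1,0.1,2,0],[8.5,0.1,0.1,3.7,0],[3.5,0.1,0.1,3.7,0],[3.5,0.1,0.1,3.7,0],[3.5,0.1,0.1,3.7,0]]]';python3 -m inch '[[[3.5,0,0,0,0],[3.5,0,0,0,0],[3.5,0,0,-0.5,0],[3.5,0,0,-1.5,0],[3.5,0,0,-2.5,0]]]'; python3 -c "
from h import *
go(.5305,.0004,.03,-13.57)
cam('scene','s3.png')
cam('wrist','w3.png')"
```

```text
clock: 2.9
eef_pos: [0.5294, 0.0005, 0.0299]
tool_rot: [0.993, -0.118, -0.001, 0.001]
ft_force: [0.1, 0.8, -1.2]
grip_width: 0.041
clock: 3.52
eef_pos: [0.5296, 0.0005, 0.0557]
tool_rot: [0.993, -0.118, -0.001, 0.001]
ft_force: [0.2, 0.6, -2.7]
grip_width: 0.0411
at [5.296e-01 5.000e-04 5.570e-02] yaw -13.51 tilt z [-0.003 -0.002 -1.   ] clk 3.525 w 0.0411 F [ 0.2  0.6 -2.7] j [ 0.    0.46 -0.21  0.9  -0.    1.81]
shift cm [ 0.1  -0.01  2.57] roll 0.1
```

View pics/s3.png

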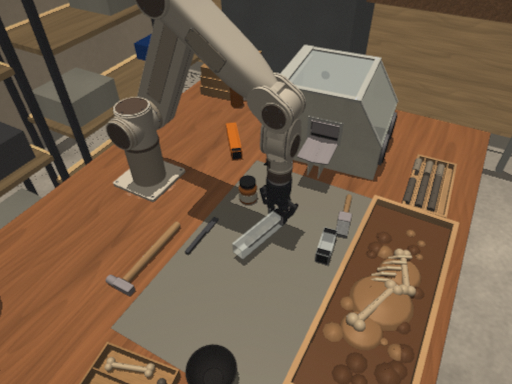

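View pics/w3.png

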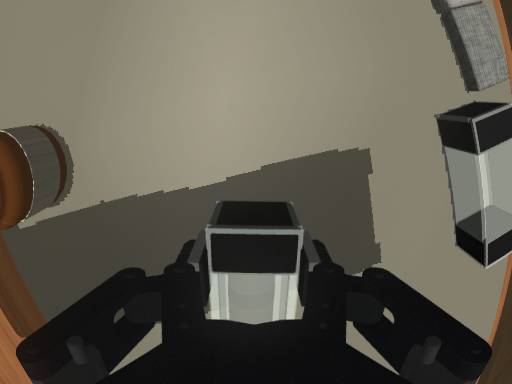

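```bash
cat >> h.py <<'E'
def heights(sc,i,d,pts):
    for X in pts:
        u,v=proj(i,X); print(np.array(X).round(3),(round(u),round(v)),dep(i,d,u,v).round(3))
E
python3 - <<'E'
from h import *
P,d,i=cam('scene'); a=np.array([-.2346,-.972,0]); m=np.array([.5113,-.0793,.05])
heights(0,i,d,[m+a*s for s in (-.02,0.02,.05,.08,.09)])
im=cv2.imread('pics/s3.png')[190:270,220:310]; cv2.imwrite('pics/c3.png',cv2.resize(im,None,fx=6,fy=6,interpolation=2))
E
```

```text
[ 0.516 -0.06   0.05 ] (264, 228) [ 0.523 -0.074  0.068]
[ 0.507 -0.099  0.05 ] (255, 236) [ 0.514 -0.111  0.066]
[ 0.5   -0.128  0.05 ] (249, 241) [ 0.506 -0.138  0.065]
[ 0.493 -0.157  0.05 ] (242, 247) [ 0.499 -0.167  0.064]
[ 0.49  -0.167  0.05 ] (239, 249) [ 0.48  -0.152  0.027]
```

View pics/c3.png

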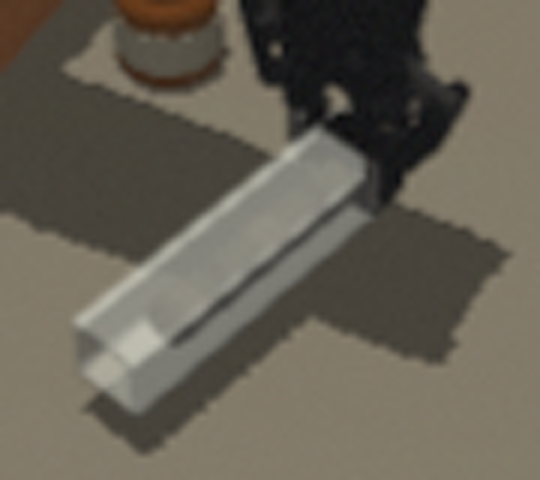

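```bash
python3 -c "
from h import *
go(.60,0,.24)"
```

```text
at [0.5303 0.0006 0.056 ] yaw -13.51 tilt z [-0.001 -0.002 -1.   ] clk 3.675 w 0.0411 F [-0.2  0.1 -2.8] j [ 0.    0.46 -0.21  0.9  -0.    1.81]
shift cm [  6.78  -1.54 -18.41] roll 0
```

```bash
python3 -m inch '[[[3.5,0.5,-0.1,-4,0],[3.5,2,-0.4,-8.5,0],[3.5,4,-0.8,-13,0],[3.5,5.5,-1.2,-17,0],[3.5,6.8,-1.5,-18.4,0]]]';  python3 -c "
from h import *
go(.9,0,.24)"
```

```text
clock: 4.3
eef_pos: [0.6018, -0.0004, 0.2432]
tool_rot: [0.993, -0.118, 0.002, 0.001]
ft_force: [-0.0, 0.8, -2.9]
grip_width: 0.041
at [ 6.018e-01 -4.000e-04  2.432e-01] yaw -13.5 tilt z [ 0.005 -0.002 -1.   ] clk 4.3 w 0.041 F [-0.   0.8 -2.9] j [ 0.    0.44  0.29  1.41 -0.    1.81]
shift cm [28.98 -7.    0.46] roll 0
```

```bash
python3 -m inch '[[[3.5,5,-1.2,0,0],[3.5,10,-2.4,0,0],[3.5,15,-3.6,0,0],[3.5,19,-4.6,0,0],[3.5,21,-5.1,0,0]]]';  python3 -c "
from h import *
go(.9,0,.24)"
```

```text
clock: 4.92
eef_pos: [0.7984, 0.0001, 0.2267]
tool_rot: [0.993, -0.118, 0.009, -0.0]
ft_force: [2.2, -0.6, -2.0]
grip_width: 0.0414
at [7.984e-01 1.000e-04 2.267e-01] yaw -13.5 tilt z [ 0.018 -0.002 -1.   ] clk 4.925 w 0.0414 F [ 2.2 -0.6 -2. ] j [ 0.    1.    1.28  1.82 -0.    1.81]
shift cm [ 9.9  -2.36 -1.15] roll 0
```

```bash
python3 -c "
from h import *
print(get_obs()['joint_pos'], get_obs()['eef_pos'])"
```

```text
[ 7.86769608e-04  1.00490383e+00  1.27548095e+00  1.82353266e+00
 -1.69942882e-03  1.80724146e+00] [7.98396487e-01 1.36169663e-04 2.26680307e-01]
```

```bash
python3 -m inch '[[[3.5,2,-0.5,0,0],[3.5,4,-1,0,0],[3.5,6,-1.5,0,0],[3.5,8,-2,0,0],[3.5,8,-2,0,0]]]';  python3 -c "
from h import *
go(.6,0,.2)
print(get_obs()['joint_pos'])"
```

```text
clock: 5.55
eef_pos: [0.8303, 0.0008, 0.2061]
tool_rot: [0.992, -0.117, 0.037, -0.004]
ft_force: [-0.2, 0.0, -2.7]
grip_width: 0.0407
at [8.303e-01 8.000e-04 2.061e-01] yaw -13.54 tilt z [ 0.074 -0.002 -0.997] clk 5.55 w 0.0407 F [-0.2  0.  -2.7] j [ 0.    1.03  1.27  1.74 -0.    1.81]
shift cm [-22.36   5.45  -1.11] roll 0
[ 1.59712601e-03  1.03110741e+00  1.27346511e+00  1.73868245e+00
 -1.73058772e-03  1.80798851e+00]
```

```bash
python3 -m inch '[[[3.5,6,-1.5,-1,0],[3.5,12,-3,-2,0],[3.5,18,-4.5,-3,0],[3.5,24,-6,-4,0],[3.5,30,-7.5,-5,0]]]';  python3 -c "
from h import *
go(.6,0,.2)
print(get_obs()['joint_pos'])"
```

```text
clock: 6.18
eef_pos: [0.8652, 0.0022, 0.1855]
tool_rot: [0.991, -0.117, 0.069, -0.007]
ft_force: [-0.2, 0.2, -3.1]
grip_width: 0.0409
at [0.8652 0.0022 0.1855] yaw -13.62 tilt z [ 0.138 -0.001 -0.99 ] clk 6.175 w 0.0409 F [-0.2  0.2 -3.1] j [ 0.    1.06  1.27  1.65 -0.    1.81]
shift cm [-25.29   6.31  -5.1 ] roll 0
[ 0.00321306  1.06025114  1.27425193  1.64614985 -0.00189183  1.8094439 ]
```

```bash
python3 -m inch '[[[3.5,10,-2.5,-5,0],[3.5,20,-5,-10,0],[3.5,30,-7.5,-15,0],[3.5,40,-10,-20,0],[3.5,50,-12.5,-25,0]]]';  python3 -c "
from h import *
go(.6,0,.2)
print(get_obs()['joint_pos'])"
```

```text
clock: 6.8
eef_pos: [0.8718, 0.0036, 0.2324]
tool_rot: [0.988, -0.117, 0.101, -0.011]
ft_force: [-0.6, -0.2, -3.5]
grip_width: 0.041
at [0.8718 0.0036 0.2324] yaw -13.76 tilt z [ 0.203 -0.001 -0.979] clk 6.8 w 0.041 F [-0.6 -0.2 -3.5] j [ 0.    1.01  1.27  1.63 -0.    1.81]
shift cm [-26.43   6.71  -2.34] roll 0
[ 0.0048161   1.00752849  1.27466067  1.63377092 -0.00215225  1.81089944]
```

```bash
for k in 1; do python3 -m inch '[[[3.5,20,-5,-5,0],[3.5,40,-10,-10,0],[3.5,60,-15,-15,0],[3.5,60,-15,-15,0],[3.5,60,-15,-15,0]]]'; done;  python3 -c "
from h import *
go(.6,0,.2)
print(get_obs()['joint_pos'])"; python3 -m inch '[[[3.5,20,-5,-8,0],[3.5,40,-10,-16,0],[3.5,60,-15,-24,0],[3.5,60,-15,-24,0],[3.5,60,-15,-24,0]]]';  python3 -c "
from h import *
go(.6,0,.2)
print(get_obs()['joint_pos'])"
```

```text
clock: 7.42
eef_pos: [0.895, 0.0048, 0.2413]
tool_rot: [0.984, -0.116, 0.133, -0.015]
ft_force: [-0.5, 0.4, -2.8]
grip_width: 0.0411
at [0.895  0.0048 0.2413] yaw -13.97 tilt z [ 0.266 -0.001 -0.964] clk 7.425 w 0.0411 F [-0.5  0.4 -2.8] j [ 0.01  1.    1.27  1.57 -0.    1.81]
shift cm [-28.61   7.36  -3.87] roll 0
[ 0.00615139  1.00351931  1.27410929  1.57218887 -0.0024006   1.81205289]
clock: 8.05
eef_pos: [0.8988, 0.0057, 0.2903]
tool_rot: [0.979, -0.116, 0.166, -0.019]
ft_force: [-0.2, -0.4, -2.9]
grip_width: 0.0407
at [0.8988 0.0057 0.2903] yaw -14.25 tilt z [ 0.329 -0.    -0.944] clk 8.05 w 0.0407 F [-0.2 -0.4 -2.9] j [ 0.01  0.95  1.27  1.56 -0.    1.81]
shift cm [-30.19   7.83  -1.31] roll 0
[ 0.00721792  0.95083328  1.27453094  1.55887561 -0.002711    1.81294781]
```

```bash
python3 -m inch '[[[3.5,20,-5,-5,0],[3.5,40,-10,-10,0],[3.5,60,-15,-15,0],[3.5,60,-15,-15,0],[3.5,60,-15,-15,0]]]' >/dev/null; python3 -m inch '[[[3.5,20,-5,-8,0],[3.5,40,-10,-16,0],[3.5,60,-15,-24,0],[3.5,60,-15,-24,0],[3.5,60,-15,-24,0]]]';  python3 -c "
from h import *
go(.62,-.03,.2)
print(get_obs()['joint_pos'])"
```

```text
clock: 9.3
eef_pos: [0.9069, 0.0071, 0.3762]
tool_rot: [0.966, -0.114, 0.23, -0.028]
ft_force: [-0.1, 0.3, -2.8]
grip_width: 0.0412
at [0.9069 0.0071 0.3762] yaw -15.04 tilt z [ 0.451  0.001 -0.892] clk 9.3 w 0.0412 F [-0.1  0.3 -2.8] j [ 0.01  0.86  1.27  1.51 -0.    1.81]
shift cm [-31.76  11.43   2.78] roll 0
[ 0.00887716  0.86338084  1.27454424  1.51392815 -0.00329753  1.81407284]
```

```bash
python3 -m inch '[[[3.5,-5,1.8,0.4,0],[3.5,-10,3.6,0.8,0],[3.5,-15,5.4,1.2,0],[3.5,-20,7.2,1.7,0],[3.5,-25,9,2.2,0]]]';  python3 -c "
from h import *
go(.62,-.03,.15)
P,d,i=cam('scene','s4.png')
R=Ro.from_quat(get_obs()['tool_rot']).as_matrix(); print(R.round(3))
"
```

```text
clock: 9.93
eef_pos: [0.6959, -0.0201, 0.2475]
tool_rot: [0.966, -0.114, 0.231, -0.028]
ft_force: [1.1, -0.5, -3.3]
grip_width: 0.0411
at [ 0.6959 -0.0201  0.2475] yaw -15.04 tilt z [ 0.452  0.001 -0.892] clk 9.925 w 0.0411 F [ 1.1 -0.5 -3.3] j [-0.04  0.3  -0.02  0.78  0.02  1.77]
shift cm [-10.64   3.58   5.27] roll 0
[[ 0.882 -0.213  0.42 ]
 [-0.235 -0.972  0.   ]
 [ 0.408 -0.099 -0.907]]
```

View pics/s4.png

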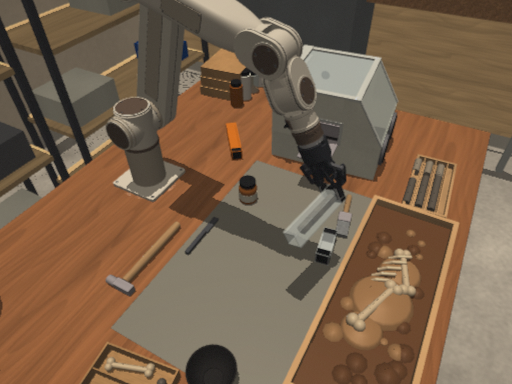

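```bash
python3 -c "
from h import *
go(.62,-.03,.122)"
```

```text
at [ 0.6768 -0.0205  0.2296] yaw -14.9 tilt z [ 0.42   0.    -0.907] clk 9.975 w 0.041 F [-13.4  -0.8 -19.6] j [-0.04  0.29 -0.06  0.78  0.02  1.77]
shift cm [-9.18  3.19  7.38] roll 0
```

```bash
python3 -m inch '[[[3.5,-2,0.6,1.2,0],[3.5,-4,1.3,2.8,0],[3.5,-6,2,4.4,0],[3.5,-8,2.8,6,0],[3.5,-9.2,3.2,7.2,0]]]'; python3 -c "
from h import *
P,d,i=cam('scene','s5.png')
R=Ro.from_quat(get_obs()['tool_rot']).as_matrix(); print(R.round(3))
go(.62,-.03,.122)
"
```

```text
clock: 10.6
eef_pos: [0.6183, -0.0301, 0.1227]
tool_rot: [0.97, -0.116, 0.213, -0.025]
ft_force: [0.1, 0.8, -2.7]
grip_width: 0.0411
[[ 0.885 -0.214  0.414]
 [-0.235 -0.972  0.   ]
 [ 0.403 -0.098 -0.91 ]]
at [ 0.6162 -0.0301  0.1201] yaw -14.89 tilt z [ 0.414  0.    -0.91 ] clk 10.65 w 0.0411 F [-2.4  0.5 -5.3] j [-0.06  0.29 -0.38  0.47  0.03  1.75]
shift cm [ 0.41 -0.11 -0.02] roll 0
```

View pics/s5.png

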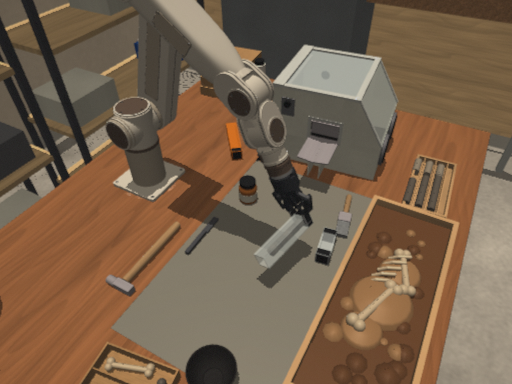

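Fine. Now the roll to tip the mouth down.

```bash
python3 -m inch '[[[3.5,0.2,0,0,10],[3.5,0.2,0,0,20],[3.5,0.2,0,0,30],[3.5,0.2,0,0,40],[3.5,0.2,0,0,50]]]'; python3 -c "
from h import *
P,d,i=cam('scene','s6.png')
R=Ro.from_quat(get_obs()['tool_rot']).as_matrix(); print(R.round(3))
go(.62,-.03,.122)
cv2.imwrite('pics/c6.png',cv2.resize(P[190:280,220:340,::-1],None,fx=5,fy=5,interpolation=2))
"
```

```text
clock: 11.28
eef_pos: [0.6192, -0.0307, 0.1222]
tool_rot: [0.829, -0.517, 0.181, -0.113]
ft_force: [0.6, 0.9, -2.8]
grip_width: 0.0412
[[ 0.397 -0.818  0.416]
 [-0.9   -0.436  0.   ]
 [ 0.181 -0.374 -0.909]]
at [ 0.6191 -0.0305  0.1222] yaw -66.19 tilt z [ 0.416  0.    -0.909] clk 11.325 w 0.0408 F [-0.3  0.2 -2.6] j [-0.06  0.3  -0.37  0.48  0.03  2.63]
shift cm [-0.01 -0.08  0.05] roll 0
```

View pics/c6.png

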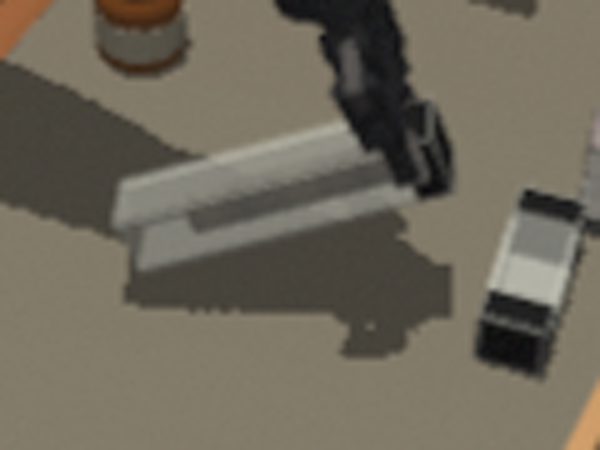

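```bash
python3 -m inch '[[[3.5,0,0,0,0],[3.5,0,0,0,4],[3.5,0,0,0,8],[3.5,0,0,0,12],[3.5,0,0,0,12]]]'; python3 -c "
from h import *
P,d,i=cam('scene','s7.png')
R=Ro.from_quat(get_obs()['tool_rot']).as_matrix(); print(R.round(3))
go(.62,-.03,.122)
cv2.imwrite('pics/c7.png',cv2.resize(P[190:280,220:340,::-1],None,fx=5,fy=5,interpolation=2))
"
```

```text
clock: 11.95
eef_pos: [0.6198, -0.0306, 0.1228]
tool_rot: [0.77, -0.601, 0.168, -0.131]
ft_force: [-0.3, 0.5, -3.8]
grip_width: 0.041
[[ 0.22  -0.882  0.417]
 [-0.97  -0.242  0.   ]
 [ 0.101 -0.404 -0.909]]
at [ 0.6197 -0.0306  0.1227] yaw -77.2 tilt z [ 0.417  0.    -0.909] clk 12.0 w 0.0412 F [-0.   0.1 -3.2] j [-0.06  0.3  -0.37  0.48  0.03  2.84]
shift cm [-0.06 -0.01  0.08] roll 0
```

View pics/c7.png

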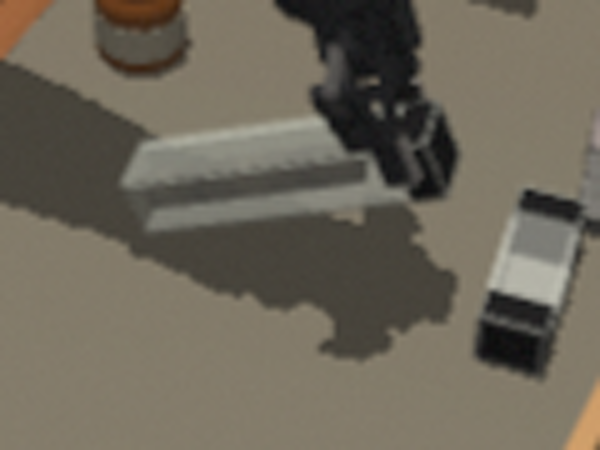

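```bash
python3 -m inch '[[[3.5,0,0,0,0],[3.5,0,0,0,0],[3.5,0,0,0,0],[3.5,0,0,0,0],[3.5,0,0,0,0]]]'; python3 -c "
from h import *
P,d,i=cam('scene','s8.png')
go(.62,-.03,.122)
Q,_,_=cam('top')
cv2.imwrite('pics/c8.png',np.vstack([cv2.resize(P[190:265,220:340,::-1],(600,375),interpolation=2),cv2.resize(Q[130:175+0,230:350,::-1],(600,225),interpolation=2)]))
"
```

```text
clock: 12.62
eef_pos: [0.6199, -0.0306, 0.1229]
tool_rot: [0.77, -0.601, 0.168, -0.131]
ft_force: [0.3, -0.2, -1.6]
grip_width: 0.0408
at [ 0.6199 -0.0306  0.1229] yaw -77.2 tilt z [ 0.417  0.    -0.909] clk 12.675 w 0.041 F [ 0.4 -0.6 -2.2] j [-0.06  0.3  -0.37  0.48  0.03  2.84]
shift cm [-0.06  0.01  0.09] roll 0
```

View pics/c8.png

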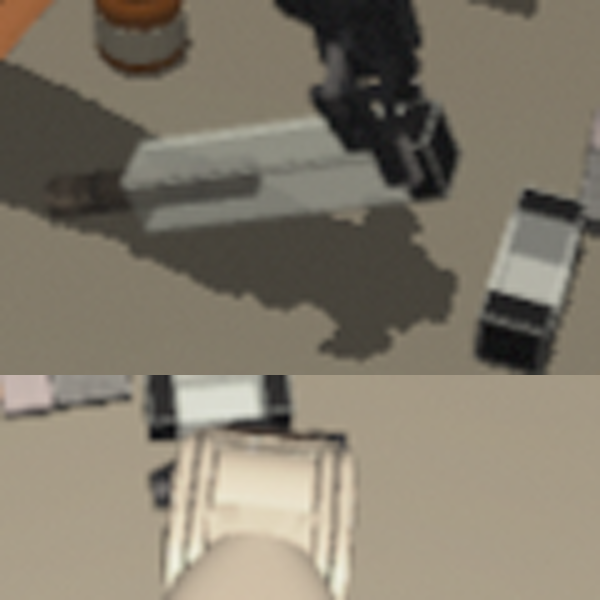

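```bash
python3 -m inch '[[[3.5,0,0,0,-10],[3.5,0,0,0,-20],[3.5,0,0,0,-30],[3.5,0,0,0,-40],[3.5,0,0,0,-50]]]'; python3 -c "
from h import *
P,d,i=cam('scene','s9.png')
go(.53,.03,.09)
R=Ro.from_quat(get_obs()['tool_rot']).as_matrix(); print(R.round(3))
cv2.imwrite('pics/c9.png',cv2.resize(P[190:280,220:340,::-1],None,fx=5,fy=5,interpolation=2))
"
```

```text
clock: 13.35
eef_pos: [0.6193, -0.0303, 0.1224]
tool_rot: [0.953, -0.217, 0.208, -0.048]
ft_force: [-0.6, -0.1, -3.5]
grip_width: 0.0412
at [ 0.6196 -0.0304  0.1226] yaw -27.62 tilt z [ 0.417  0.001 -0.909] clk 13.4 w 0.0407 F [-0.6 -0.2 -3.1] j [-0.06  0.3  -0.37  0.48  0.03  1.96]
shift cm [-11.18  -1.37  -0.77] roll 0
[[ 0.821 -0.39   0.417]
 [-0.43  -0.903  0.001]
 [ 0.376 -0.18  -0.909]]
```

View pics/c9.png

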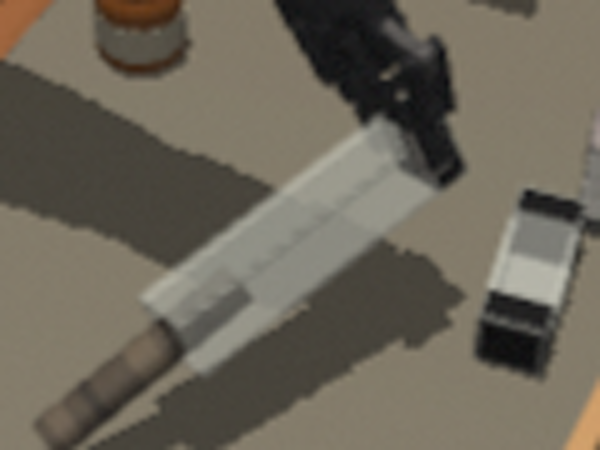

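```bash
python3 -m inch '[[[3.5,-0.5,0.2,0.1,-10],[3.5,-2.0,1.0,0.7,-20],[3.5,-4,1.9,1.4,-29],[3.5,-6,2.9,2.1,-33],[3.5,-7.5,3.6,2.4,-33]]]'; python3 -c "
from h import *
P,d,i=cam('scene','s10.png')
go(.55,-.03,.045)
R=Ro.from_quat(get_obs()['tool_rot']).as_matrix(); print(R.round(3))
cv2.imwrite('pics/c10.png',cv2.resize(P[190:290,210:330,::-1],None,fx=5,fy=5,interpolation=2))
"
```

```text
clock: 14.02
eef_pos: [0.552, -0.0304, 0.0646]
tool_rot: [0.975, 0.063, 0.211, 0.013]
ft_force: [-0.3, -0.7, -3.5]
grip_width: 0.0411
at [ 0.5489 -0.0303  0.0626] yaw 8.07 tilt z [ 0.409  0.002 -0.912] clk 14.075 w 0.0414 F [-1.8  0.3 -4.9] j [-0.07  0.28 -0.6   0.27  0.03  1.38]
shift cm [-0.62 -0.11  1.65] roll 0
[[ 0.905  0.118  0.409]
 [ 0.128 -0.992  0.002]
 [ 0.406  0.051 -0.912]]
```

View pics/c10.png

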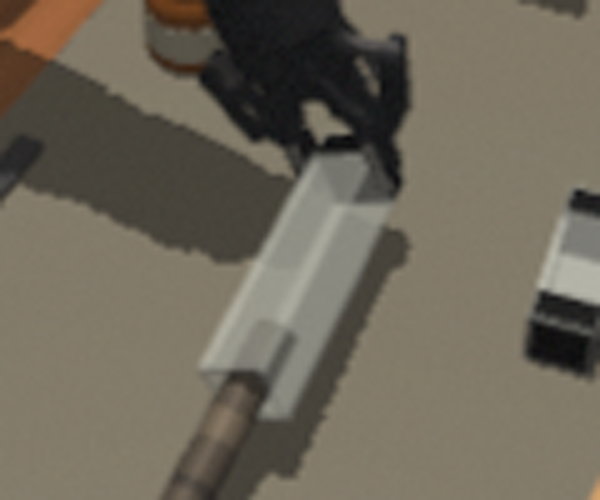

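```bash
python3 -m inch '[[[3.5,-0.3,0,0.6,0],[3.5,-0.6,-0.1,1.3,0],[3.5,-0.9,-0.1,2.0,0],[3.5,-0.95,-0.1,2.2,0],[3.5,-0.95,-0.1,2.2,0]]]'; python3 -c "
from h import *
P,d,i=cam('scene','s11.png')
go(.55,-.03,.045)
cv2.imwrite('pics/c11.png',cv2.resize(P[190:290,210:330,::-1],None,fx=5,fy=5,interpolation=2))
"
```

```text
clock: 14.7
eef_pos: [0.5496, -0.0305, 0.0386]
tool_rot: [0.976, 0.063, 0.209, 0.013]
ft_force: [-0.3, 0.5, -2.9]
grip_width: 0.0411
at [ 0.5497 -0.0306  0.0388] yaw 8.07 tilt z [ 0.41   0.002 -0.912] clk 14.75 w 0.0408 F [-0.3 -0.7 -2.7] j [-0.07  0.32 -0.63  0.2   0.03  1.38]
shift cm [ 0.29 -0.02 -0.55] roll 0
```

View pics/c11.png

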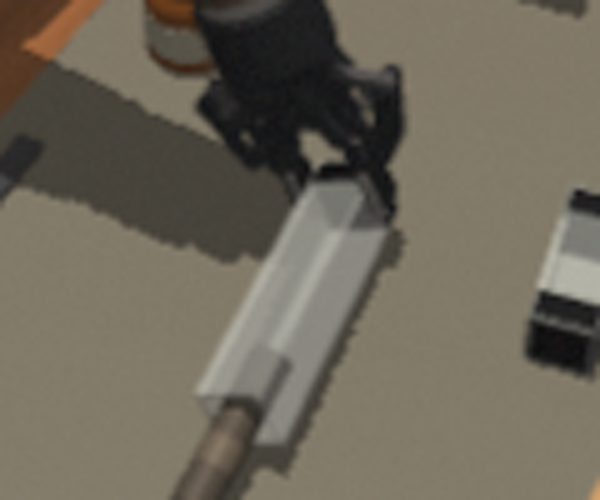

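```bash
python3 -m inch '[[[3.5,-0.1,0,0.2,0],[3.5,-0.2,0,0.4,0],[3.5,-0.3,0,0.6,0],[3.5,-0.3,0,0.6,0],[3.5,-0.3,0,0.6,0]]]'; python3 -c "
from h import *
go(.55,-.03,.045)
"
```

```text
clock: 15.38
eef_pos: [0.5515, -0.031, 0.0351]
tool_rot: [0.975, 0.063, 0.212, 0.013]
ft_force: [-6.7, 0.3, 15.3]
grip_width: 0.041
at [ 0.5515 -0.031   0.0351] yaw 8.08 tilt z [ 0.415  0.002 -0.91 ] clk 15.375 w 0.041 F [-6.7  0.3 15.3] j [-0.07  0.33 -0.63  0.18  0.03  1.38]
shift cm [ 0.28 -0.07 -0.96] roll 0
```

```bash
python3 -m inch '[[[4.0,0,0,-0.2,0],[4.3,0,0,-0.2,0],[4.6,0,0,-0.2,0],[5.2,0,0,-0.2,0],[6,0,0,-0.2,0]]]'; python3 -c "
from h import *
P,d,i=cam('scene','s12.png')
go(.55,-.03,.045)
cv2.imwrite('pics/c12.png',cv2.resize(P[190:290,210:330,::-1],None,fx=5,fy=5,interpolation=2))
cam('wrist','w12.png')
"
```

```text
clock: 16.0
eef_pos: [0.5507, -0.0311, 0.0368]
tool_rot: [0.975, 0.063, 0.212, 0.013]
ft_force: [-0.1, -0.4, 0.6]
grip_width: 0.06
at [ 0.5506 -0.0311  0.0368] yaw 8.08 tilt z [ 0.415  0.001 -0.91 ] clk 16.05 w 0.0607 F [ 0.1 -0.4 -0.2] j [-0.07  0.33 -0.63  0.19  0.03  1.38]
shift cm [ 0.3  -0.07 -0.78] roll 0
```

View pics/c12.png

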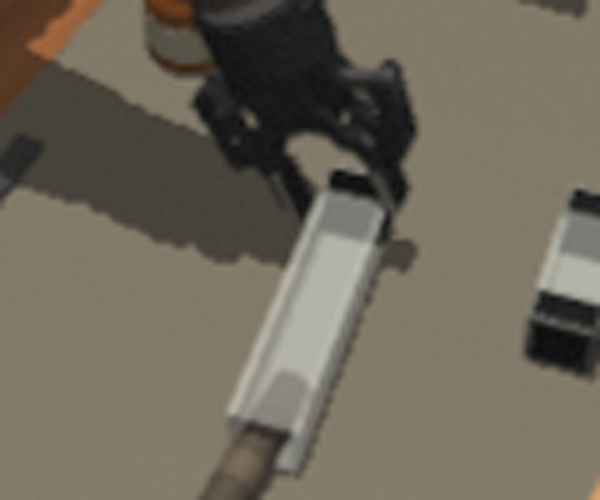

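View pics/w12.png

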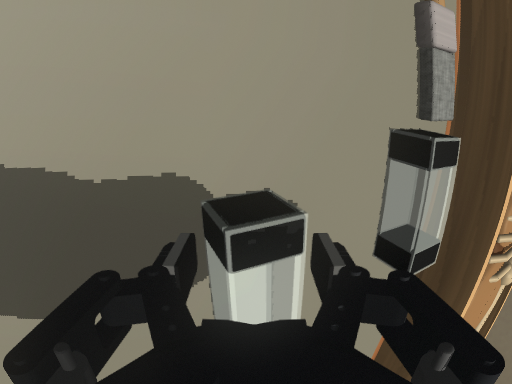

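```bash
python3 -m inch '[[[6.3,0.6,0.1,-1.2,0],[6.3,1.3,0.2,-2.9,0],[6.3,2,0.2,-4.4,0],[6.3,3.2,0.4,-7.3,0],[6.3,5,0.5,-11,0]]]'; python3 -c "
from h import *
P,d,i=cam('top','t13.png')
go(.55,-.25,.1)
P,d,i=cam('wrist','w13.png')
P,d,i=cam('scene','s13.png')
"
```

```text
clock: 16.73
eef_pos: [0.5493, -0.0297, 0.1572]
tool_rot: [0.976, 0.063, 0.21, 0.013]
ft_force: [1.0, 0.7, -0.6]
grip_width: 0.0626
at [ 0.5541 -0.0299  0.1649] yaw 8.13 tilt z [ 0.424  0.001 -0.906] clk 16.775 w 0.0635 F [ 1.8 -0.8  3.9] j [-0.07  0.12 -0.47  0.54  0.03  1.38]
shift cm [-5.92 21.44  5.69] roll 0
```

View pics/s13.png

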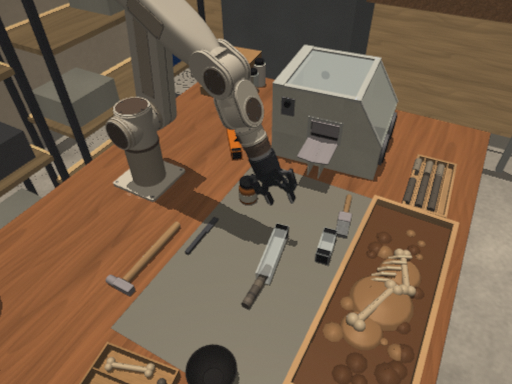

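View pics/t13.png

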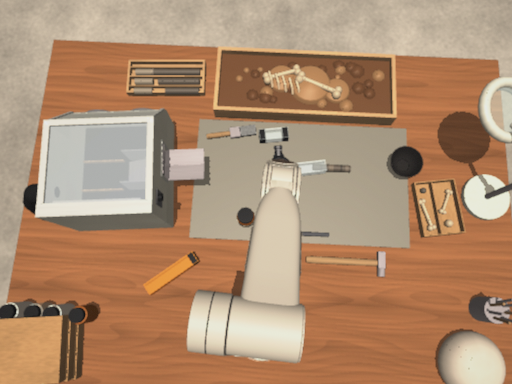

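```bash
python3 -c "
from h import *
i=optics.camera_info('top')
d=cv2.imread('pics/t13.png')
cv2.imwrite('pics/c13.png',cv2.resize(d[150:190,280:360],None,fx=8,fy=8,interpolation=2))
go(.25,-.06,.2)"
```

```text
at [ 0.5528 -0.0299  0.161 ] yaw 8.12 tilt z [ 0.421  0.001 -0.907] clk 16.875 w 0.0632 F [ 1.3  0.1 -0.4] j [-0.07  0.13 -0.47  0.54  0.03  1.38]
shift cm [-26.    -0.35 -16.29] roll 0
```

View pics/c13.png

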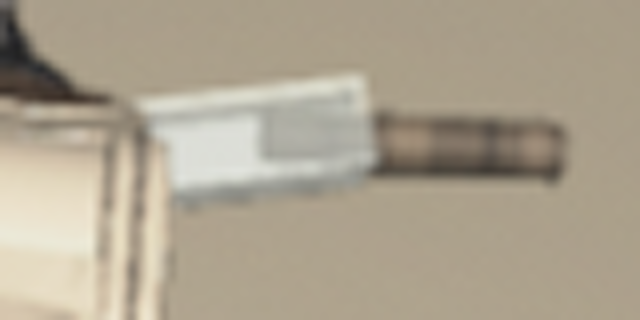

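```bash
python3 -m inch '[[[6.3,-5.2,0,-3.2,0],[6.3,-10.4,0,-6.5,0],[6.3,-15.6,0,-9.7,0],[6.3,-20.8,0,-13,0],[6.3,-26,0,-16,0]]]'; python3 -c "
from h import *
go(.25,-.06,.2)"
```

```text
clock: 17.5
eef_pos: [0.2493, -0.0625, 0.1963]
tool_rot: [0.975, 0.064, 0.214, 0.013]
ft_force: [-0.6, -2.5, -0.4]
grip_width: 0.063
at [ 0.2493 -0.0625  0.1963] yaw 8.26 tilt z [ 0.419  0.002 -0.908] clk 17.5 w 0.063 F [-0.6 -2.5 -0.4] j [-0.46 -0.59 -0.86  0.91  0.19  1.02]
shift cm [ 0.25 -0.22 -0.31] roll 0
```

```bash
python3 -c "
from h import *
go(.1,0.0,.2)"
```

```text
at [ 0.2493 -0.0625  0.1963] yaw 8.26 tilt z [ 0.419  0.002 -0.908] clk 17.5 w 0.063 F [-0.6 -2.5 -0.4] j [-0.46 -0.59 -0.86  0.91  0.19  1.02]
shift cm [-12.46  -7.97  -6.58] roll 0
```

```bash
python3 -c "
from h import *
go(.28,0.0,.2)"; python3 -m inch '[[[6.3,1,-1.6,0.3,0],[6.3,2,-3.2,0.5,0],[6.3,3.2,-4.8,0.8,0],[6.3,3.2,-6,0.9,0],[6.3,3.2,-6,0.9,0]]]'; python3 -c "
from h import *
go(.15,0,.2)"
```

```text
at [ 0.2493 -0.0625  0.1963] yaw 8.26 tilt z [ 0.419  0.002 -0.908] clk 17.5 w 0.063 F [-0.6 -2.5 -0.4] j [-0.46 -0.59 -0.86  0.91  0.19  1.02]
shift cm [ 3.74 -5.81  0.97] roll 0
clock: 18.12
eef_pos: [0.2737, 0.0019, 0.1968]
tool_rot: [0.975, 0.066, 0.213, 0.013]
ft_force: [-0.0, 0.3, 0.5]
grip_width: 0.0628
at [0.2737 0.0019 0.1968] yaw 8.45 tilt z [ 0.417  0.003 -0.909] clk 18.125 w 0.0628 F [-0.   0.3  0.5] j [ 0.01 -0.57 -0.86  0.85  0.    1.44]
shift cm [-11.03  -1.32  -5.44] roll 0
```

```bash
python3 -m inch '[[[6.3,-3,-0.4,-1,0],[6.3,-6,-0.8,-2,0],[6.3,-9,-1.2,-3,0],[6.3,-12,-1.5,-4,0],[6.3,-15,-1.8,-5,0]]]'; python3 -c "
from h import *
go(.15,0,.2)"
```

```text
clock: 18.75
eef_pos: [0.1255, 0.0005, 0.1793]
tool_rot: [0.975, 0.073, 0.209, 0.012]
ft_force: [-0.8, -1.8, 0.3]
grip_width: 0.0628
at [0.1255 0.0005 0.1793] yaw 9.29 tilt z [ 0.41   0.008 -0.912] clk 18.75 w 0.0628 F [-0.8 -1.8  0.3] j [-0.25 -1.03 -0.94  1.25  0.11  1.19]
shift cm [ 3.05  0.5  -0.88] roll 0
```

```bash
cat > kin.py <<'E'
import numpy as np
from scipy.optimize import least_squares
# r,z,j2,j3,j4
D=np.array([[.4995,.2446,.2413,.0040,1.3352],[.5293,.0675,.44,-.2,.93],[.5303,.056,.46,-.21,.90],[.6018,.2432,.44,.29,1.41],[.7984,.2267,1.0049,1.2755,1.8235],[.8303,.2061,1.0311,1.2735,1.7387],[.8652,.1855,1.0603,1.2743,1.6461],[.8718,.2324,1.0075,1.2747,1.6338],[.895,.2413,1.0035,1.2741,1.5722],[.9069,.3762,.8634,1.2745,1.5139],[.6191,.1222,.3,-.37,.48],[.5507,.0368,.33,-.63,.19],[.5528,.161,.13,-.47,.54],[.2737,.1968,-.57,-.86,.85]])
def fk(p,q):
    a,h,L1,p1,L2,p2,T=p; j2,j3,j4=q
    g=j2-j3+j4-np.pi/2  # 0 = down ; tilt outward = -g
    r=a+L1*np.sin(j2+p1)+L2*np.sin(j2-j3+p2)-T*np.sin(g)
    z=h+L1*np.cos(j2+p1)+L2*np.cos(j2-j3+p2)-T*np.cos(g)
    return r,z,-g
def res(p): return np.concatenate([np.array(fk(p,d[2:])[:2])-d[:2] for d in D])
s=least_squares(res,[0,.25,.35,0,.35,1.5,.2]); 
if __name__=='__main__':
    print(s.x.round(4),np.abs(s.fun).max())
    p=s.x
    # near boundary for given tilt
    for t in (.42,.2,0):
      for z in (.06,.1,.15,.2,.25,.3):
        best=None
        for j2 in np.linspace(-1.05,.6,166):
          for j3 in np.linspace(-1.09,.3,140):
            j4=np.pi/2-t-j2+j3
            if not -1.99<j4<2.15: continue
            r,zz,_=fk(p,(j2,j3,j4))
            if abs(zz-z)<.006 and (best is None or r<best[0]): best=(r,j2,j3,j4)
        print(t,z,None if best is None else np.round(best,2))
E
python3 kin.py
```

```text
[ 1.5000e-03  2.4180e-01  4.9340e-01 -1.1000e-03  3.8980e-01  1.5513e+00
  3.9190e-01] 0.002726317608590628
0.42 0.06 [ 0.32 -0.17 -1.09  0.23]
0.42 0.1 [ 0.25 -0.49 -1.09  0.55]
0.42 0.15 [ 0.12 -1.05 -1.01  1.19]
0.42 0.2 [ 0.12 -1.05 -0.88  1.32]
0.42 0.25 [ 0.1  -1.05 -0.74  1.46]
0.42 0.3 [ 0.08 -1.05 -0.6   1.6 ]
0.2 0.06 [ 0.2  -0.36 -1.09  0.64]
0.2 0.1 [ 0.04 -1.05 -1.09  1.33]
0.2 0.15 [ 0.04 -1.05 -0.94  1.48]
0.2 0.2 [ 0.03 -1.05 -0.81  1.61]
0.2 0.25 [ 0.01 -1.05 -0.67  1.75]
0.2 0.3 [-0.01 -1.05 -0.53  1.89]
0 0.06 [ 0.11 -0.43 -1.09  0.91]
0 0.1 [-0.04 -1.05 -1.05  1.57]
0 0.15 [-0.04 -1.05 -0.92  1.7 ]
0 0.2 [-0.05 -1.05 -0.79  1.83]
0 0.25 [-0.07 -1.05 -0.65  1.97]
0 0.3 [-0.1  -1.05 -0.5   2.12]
```

```bash
python3 -c "
from h import *
go(.30,0,.10)"
```

```text
at [0.1255 0.0005 0.1793] yaw 9.29 tilt z [ 0.41   0.008 -0.912] clk 18.75 w 0.0628 F [-0.8 -1.8  0.3] j [-0.25 -1.03 -0.94  1.25  0.11  1.19]
shift cm [12.51  2.04 14.38] roll 0
```

```bash
python3 -m inch '[[[6.3,4,0.6,1.9,0],[6.3,8,1.2,4,0],[6.3,11,1.6,8,0],[6.3,12.5,2,12.5,0],[6.3,12.5,2,14.4,0]]]'; python3 -c "
from h import *
go(.2,0,.06)"
```

```text
clock: 19.38
eef_pos: [0.2999, -0.0006, 0.0976]
tool_rot: [0.976, 0.072, 0.207, 0.012]
ft_force: [-0.3, -0.1, -0.9]
grip_width: 0.0629
at [ 0.2999 -0.0006  0.0976] yaw 9.17 tilt z [ 0.406  0.007 -0.914] clk 19.375 w 0.0629 F [-0.3 -0.1 -0.9] j [-0.01 -0.32 -1.05  0.43  0.01  1.41]
shift cm [-10.53  -1.61  -0.62] roll 0
```

```bash
python3 -m inch '[[[6.3,-4,-0.6,0.5,0],[6.3,-8,-1.2,0,0],[6.3,-12,-1.9,-1.5,0],[6.3,-16,-2.5,-3,0],[6.3,-20,-3.1,-4.5,0]]]'; python3 -c "
from h import *
go(.1,0,.06)
print(get_obs()['joint_pos'])"
```

```text
clock: 20.0
eef_pos: [0.1326, -0.0127, 0.1157]
tool_rot: [0.98, 0.083, 0.178, 0.018]
ft_force: [0.2, -0.2, -0.4]
grip_width: 0.0631
at [ 0.1326 -0.0127  0.1157] yaw 10.38 tilt z [ 0.352 -0.006 -0.936] clk 20.0 w 0.0631 F [ 0.2 -0.2 -0.4] j [-0.34 -0.9  -1.09  1.05  0.11  1.08]
shift cm [-4.72 -2.12  4.06] roll 0
[-0.33967797 -0.90447403 -1.08771869  1.04506279  0.11145123  1.08173293]
```

```bash
python3 -c "
from h import *
go(.27,0,.07)
go(.13,0,.05)"
```

```text
at [ 0.1326 -0.0127  0.1157] yaw 10.38 tilt z [ 0.352 -0.006 -0.936] clk 20.0 w 0.0631 F [ 0.2 -0.2 -0.4] j [-0.34 -0.9  -1.09  1.05  0.11  1.08]
shift cm [11.32  0.59  9.1 ] roll 0
at [ 0.1326 -0.0127  0.1157] yaw 10.38 tilt z [ 0.352 -0.006 -0.936] clk 20.0 w 0.0631 F [ 0.2 -0.2 -0.4] j [-0.34 -0.9  -1.09  1.05  0.11  1.08]
shift cm [-2.29 -1.72  6.05] roll 0
```

```bash
python3 -m inch '[[[6.3,5.6,0.3,4.5,0],[6.3,11.3,0.6,9.1,0],[6.3,11.3,0.6,9.1,0],[6.3,7,-0.5,8,0],[6.3,2,-1,7,0]]]'; python3 -c "
from h import *
go(.27,0,.06)
go(.13,0,.045)
print(get_obs()['joint_pos'])"
```

```text
clock: 20.62
eef_pos: [0.1908, 0.0011, 0.1016]
tool_rot: [0.984, 0.083, 0.158, 0.017]
ft_force: [-0.2, -0.4, 1.5]
grip_width: 0.0631
at [0.1908 0.0011 0.1016] yaw 10.19 tilt z [ 0.313 -0.008 -0.95 ] clk 20.625 w 0.0631 F [-0.2 -0.4  1.5] j [ 0.03 -0.61 -1.09  0.78 -0.02  1.43]
shift cm [6.12 1.1  6.43] roll 0
at [0.1908 0.0011 0.1016] yaw 10.19 tilt z [ 0.313 -0.008 -0.95 ] clk 20.625 w 0.0631 F [-0.2 -0.4  1.5] j [ 0.03 -0.61 -1.09  0.78 -0.02  1.43]
shift cm [-7.46 -1.19  3.48] roll 0
[ 0.03353469 -0.61175    -1.08601577  0.77862847 -0.01831822  1.43349598]
```

```bash
python3 -m inch '[[[6.3,-2,-0.2,5,0],[6.3,-4,-0.5,9,0],[6.3,-6,-0.8,9,0],[6.3,-8,-1.2,9,0],[6.3,-8,-1.2,9,0]]]'; python3 -c "
from h import *
go(.25,0,.045)
print(get_obs()['joint_pos'])"
```

```text
clock: 21.25
eef_pos: [0.182, 0.0002, 0.0942]
tool_rot: [0.987, 0.083, 0.137, 0.016]
ft_force: [-0.4, 0.2, 0.4]
grip_width: 0.0628
at [0.182  0.0002 0.0942] yaw 10.01 tilt z [ 0.274 -0.009 -0.962] clk 21.25 w 0.0628 F [-0.4  0.2  0.4] j [ 0.03 -0.58 -1.09  0.79 -0.02  1.43]
shift cm [5.13 0.83 6.59] roll 0
[ 0.02668216 -0.58223177 -1.08789492  0.78814692 -0.01623093  1.4282531 ]
```

```bash
python3 -m inch '[[[6.3,-6,-1,12,0],[6.3,-12,-2,20,0],[6.3,-18,-3,30,0],[6.3,-18,-3,30,0],[6.3,-18,-3,30,0]]]'; python3 -c "
from h import *
go(.25,0,.045)
print(get_obs()['joint_pos'])"
```

```text
clock: 21.88
eef_pos: [0.229, 0.0038, 0.0549]
tool_rot: [0.99, 0.082, 0.111, 0.015]
ft_force: [0.8, 0.5, -0.0]
grip_width: 0.063
at [0.229  0.0038 0.0549] yaw 9.83 tilt z [ 0.223 -0.011 -0.975] clk 21.875 w 0.063 F [ 0.8  0.5 -0. ] j [ 0.04 -0.27 -1.09  0.53 -0.02  1.44]
shift cm [1.75 0.66 1.43] roll 0
[ 0.0424408  -0.26948829 -1.08793563  0.52808716 -0.02049641  1.44483003]
```

```bash
python3 -m inch '[[[6.3,-8,-1.3,1,0],[6.3,-16,-2.6,2,0],[6.3,-24,-4,4,0],[6.3,-24,-4,6,0],[6.3,-24,-4,6,0]]]'; python3 -c "
from h import *
go(.25,0,.045)
print(get_obs()['joint_pos'])"
```

```text
clock: 22.5
eef_pos: [0.0788, 0.0224, 0.0952]
tool_rot: [0.993, 0.079, 0.088, 0.012]
ft_force: [-0.1, 0.7, -0.0]
grip_width: 0.063
at [0.0788 0.0224 0.0952] yaw 9.34 tilt z [ 0.177 -0.01  -0.984] clk 22.5 w 0.063 F [-0.1  0.7 -0. ] j [ 0.74 -0.79 -1.09  1.15 -0.13  2.15]
shift cm [15.41  4.68  7.99] roll 0
[ 0.74356413 -0.79442058 -1.0879028   1.15300846 -0.12759802  2.14686981]
```

```bash
python3 -c "
from h import *
go(.30,0,.2)"
```

```text
at [0.0788 0.0224 0.0952] yaw 9.34 tilt z [ 0.177 -0.01  -0.984] clk 22.5 w 0.063 F [-0.1  0.7 -0. ] j [ 0.74 -0.79 -1.09  1.15 -0.13  2.15]
shift cm [22.95  6.06 -6.38] roll 0
```

```bash
python3 -m inch '[[[6.3,4,1,-1,0],[6.3,8,2,-2,0],[6.3,13,3.4,-3.5,0],[6.3,18,4.8,-5,0],[6.3,23,6,-6.4,0]]]'; python3 -c "
from h import *
go(.52,-.23,.2)"
```

```text
clock: 23.12
eef_pos: [0.3008, -0.0003, 0.2004]
tool_rot: [0.993, 0.078, 0.086, 0.012]
ft_force: [-0.1, 1.1, 1.1]
grip_width: 0.0629
at [ 3.008e-01 -3.000e-04  2.004e-01] yaw 9.22 tilt z [ 0.173 -0.011 -0.985] clk 23.125 w 0.0629 F [-0.1  1.1  1.1] j [ 0.01 -0.28 -0.64  1.04 -0.01  1.42]
shift cm [17.69 26.04  4.09] roll 0
```

```bash
python3 -m inch '[[[6.3,3.4,5,0.8,0],[6.3,6.8,10,1.6,0],[6.3,10.4,15,2.4,0],[6.3,14,20.4,3.2,0],[6.3,17.7,26,4.1,0]]]'; python3 -c "
from h import *
go(.52,-.25,.1)
P,d,i=cam('wrist','w14.png')
P,d,i=cam('top','t14.png')
d=cv2.imread('pics/t14.png')
cv2.imwrite('pics/c14.png',cv2.resize(d[140:200,250:370],None,fx=5,fy=5,interpolation=2))
"
```

```text
clock: 23.75
eef_pos: [0.5139, -0.2252, 0.199]
tool_rot: [0.993, 0.078, 0.085, 0.011]
ft_force: [0.8, 0.6, 1.2]
grip_width: 0.0631
at [ 0.5139 -0.2252  0.199 ] yaw 9.15 tilt z [ 0.17  -0.009 -0.985] clk 23.75 w 0.0631 F [0.8 0.6 1.2] j [-0.45  0.27 -0.1   1.05  0.07  0.97]
shift cm [-1.44  2.19  9.88] roll 0
```

View pics/w14.png

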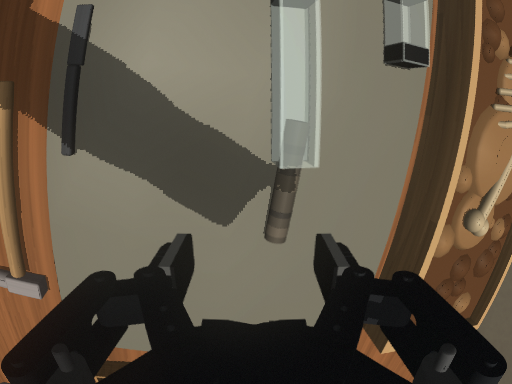

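View pics/c14.png

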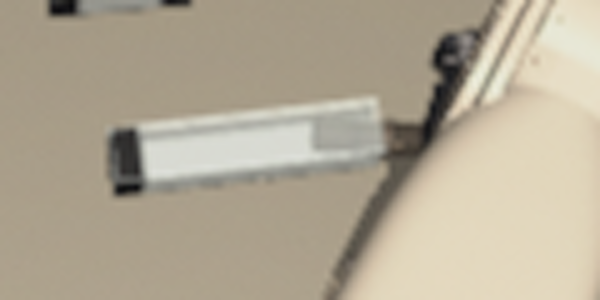

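Run:
```python
from h import *
im=cv2.imread('pics/w14.png'); cv2.imwrite('pics/c15.png',cv2.resize(im[100:250,240:340],None,fx=4,fy=4,interpolation=2))
i=optics.camera_info('wrist'); print((-np.array(i['R']).T@i['t']).round(3))
for n,u,v,z in [('tip',276,236,.014),('nearmouth',288.5,172,.019),('inner',296.5,122,.02),('mouthL',273,165,.042),('mouthR',319,166,.042)]: print(n,wonz(i,u,v,z).round(4))
```

```text
[ 0.484 -0.158  0.321]
tip [ 0.5871 -0.2986  0.014 ]
nearmouth [ 0.5856 -0.2194  0.019 ]
inner [ 0.5841 -0.1645  0.02  ]
mouthL [ 0.5607 -0.2097  0.042 ]
mouthR [ 0.6095 -0.2044  0.042 ]
```

View pics/c15.png

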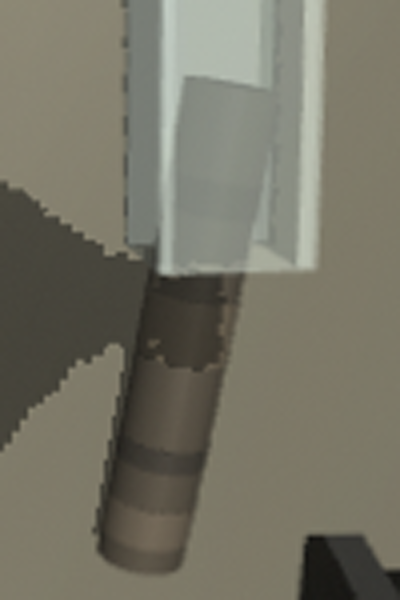

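```bash
python3 -c "
from h import *
go(.577,-.279,.08,1.3)"
```

```text
at [ 0.5162 -0.2278  0.197 ] yaw 8.97 tilt z [ 0.17  -0.011 -0.985] clk 23.85 w 0.063 F [-1.9  0.8 -0.2] j [-0.45  0.28 -0.09  1.05  0.06  0.97]
shift cm [ 3.19  5.55 12.62] roll 7.7
```

```bash
python3 -m inch '[[[5,1,1.8,2.5,2],[4.8,2,3.6,5,4],[4.8,3.2,5.5,7.5,7.7],[4.8,3.2,5.5,10,7.7],[4.8,3.2,5.5,12.6,7.7]]]'; python3 -c "
from h import *
go(.5854,-.279,.022,1.3)
P,d,i=cam('wrist','w16.png')
for n,u,v,z in [('',253,230,.0)]: pass
"
```

```text
clock: 24.48
eef_pos: [0.5751, -0.2781, 0.0788]
tool_rot: [0.996, 0.009, 0.083, 0.005]
ft_force: [-0.4, 0.7, -0.1]
grip_width: 0.0482
at [ 0.5751 -0.2781  0.0788] yaw 1.12 tilt z [ 0.166 -0.009 -0.986] clk 24.475 w 0.0482 F [-0.4  0.7 -0.1] j [-0.48  0.52 -0.05  0.85  0.07  1.08]
shift cm [0.07 0.04 5.77] roll -0.2
```

View pics/w16.png

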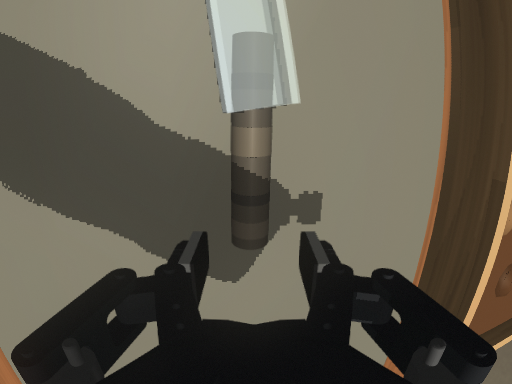

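```bash
python3 - <<'E'
from h import *
i=optics.camera_info('wrist')
for u,v,z in [(249,243,.014),(251,112,.019),(253,36,.02)]: print(wonz(i,u,v,z).round(4))
E
python3 -m inch '[[[4.6,0,0,1.5,0],[4.6,0.1,0,3,0],[4.6,0.1,0,4.5,0],[4.6,0.1,0,5.7,0],[4.6,0.1,0,5.7,0]]]'; python3 -c "
from h import *
go(.5854,-.279,.022,1.3)
P,d,i=cam('wrist','w17.png')"
```

```text
[ 0.5812 -0.2976  0.014 ]
[ 0.5803 -0.208   0.019 ]
[ 0.5805 -0.1601  0.02  ]
clock: 25.15
eef_pos: [0.583, -0.2768, 0.0174]
tool_rot: [0.997, 0.009, 0.08, 0.003]
ft_force: [-0.6, 0.1, 0.2]
grip_width: 0.0458
at [ 0.583  -0.2768  0.0174] yaw 1.11 tilt z [ 0.16  -0.005 -0.987] clk 25.15 w 0.0458 F [-0.6  0.1  0.2] j [-0.47  0.61 -0.08  0.74  0.07  1.08]
shift cm [ 0.3   0.23 -0.41] roll -0.2
```

View pics/w17.png

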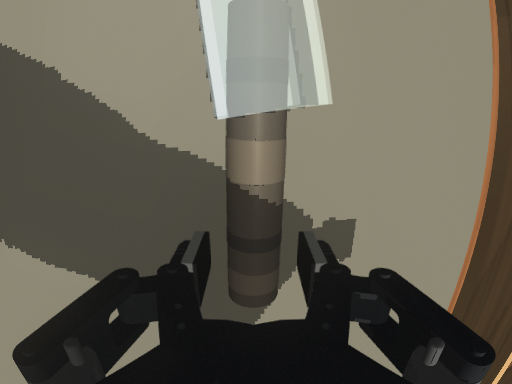

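```bash
python3 -m inch '[[[4,0,0,-0.4,0],[2,0,0,-0.4,0],[2,0,0,-0.4,0],[2,0,0,-0.4,0],[2,0,0,-0.4,0]]]'; python3 -c "
from h import *
go(.5854,-.40,.03)
P,d,i=cam('wrist','w18.png')"
```

```text
clock: 25.82
eef_pos: [0.5836, -0.2775, 0.0236]
tool_rot: [0.997, 0.009, 0.082, 0.004]
ft_force: [-0.4, 0.8, 6.0]
grip_width: 0.0233
at [ 0.5836 -0.2775  0.0236] yaw 1.13 tilt z [ 0.163 -0.007 -0.987] clk 25.825 w 0.0233 F [-0.4  0.8  6. ] j [-0.47  0.6  -0.08  0.75  0.07  1.08]
shift cm [ 0.04 12.26 -0.52] roll 0
```

View pics/w18.png

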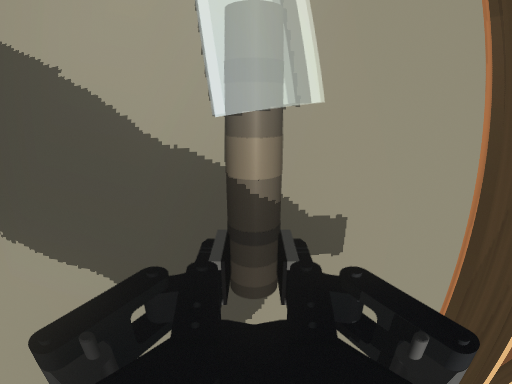

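```bash
python3 -m inch '[[[3.5,0,0,0,0],[3.8,0,0,0,0],[3.8,0,0,0.3,0],[3.8,0,0,0.6,0],[2.9,0,0,0.5,0]]]';  python3 -m inch '[[[2.6,0,0,0,0],[2,0,0,0,0],[2,0,0,0,0],[2,0,0,0,0],[2,0,0,0,0]]]'; python3 -c "
from h import *
go(.5854,-.40,.03)"
```

```text
clock: 26.5
eef_pos: [0.5839, -0.2772, 0.0179]
tool_rot: [0.997, 0.009, 0.081, 0.004]
ft_force: [0.5, -0.5, 0.7]
grip_width: 0.0287
clock: 27.12
eef_pos: [0.5843, -0.2774, 0.0182]
tool_rot: [0.997, 0.009, 0.081, 0.004]
ft_force: [0.3, -0.1, 2.4]
grip_width: 0.0236
at [ 0.5843 -0.2774  0.0182] yaw 1.13 tilt z [ 0.162 -0.006 -0.987] clk 27.125 w 0.0236 F [ 0.3 -0.1  2.4] j [-0.47  0.61 -0.08  0.74  0.07  1.08]
shift cm [ 0.06 12.27 -1.07] roll 0
```

```bash
python3 -m inch '[[[2,0,1,-0.2,0],[2,0,3,-0.3,0],[2,0,5.5,-0.5,0],[2,0,8,-0.7,0],[2,0,9.5,-1,0]]]'; python3 -c "
from h import *
go(.5854,-.40,.06)
P,d,i=cam('wrist','w19.png')
P,d,i=cam('scene','s19.png')"
```

```text
clock: 27.75
eef_pos: [0.5835, -0.3748, 0.0285]
tool_rot: [0.997, 0.008, 0.081, 0.004]
ft_force: [0.6, -0.6, -1.6]
grip_width: 0.024
at [ 0.5835 -0.3748  0.0285] yaw 1.0 tilt z [ 0.162 -0.007 -0.987] clk 27.75 w 0.024 F [ 0.6 -0.6 -1.6] j [-0.61  0.68  0.09  0.85  0.09  0.95]
shift cm [ 0.65  2.55 -3.07] roll 0
```

View pics/w19.png

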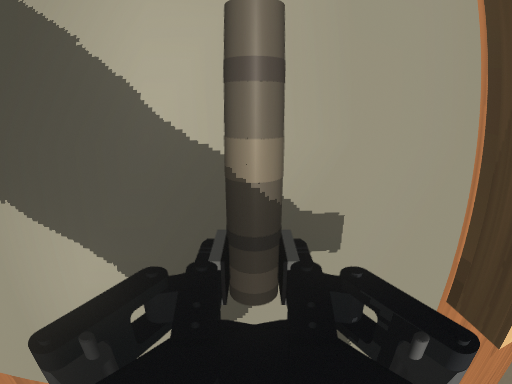

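View pics/s19.png

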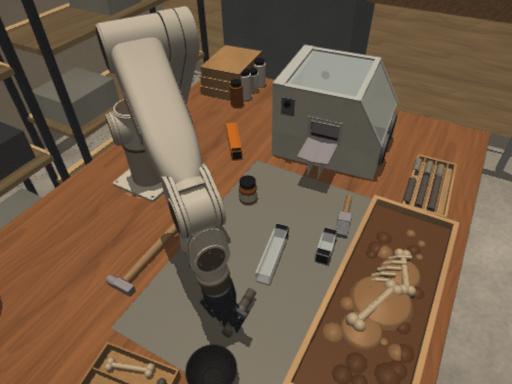

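Run:
```python
from h import *
a=cv2.imread('pics/top0.png')[130:200,135:225]; b=cv2.imread('pics/scene0.png')[105:175,280:370]
cv2.imwrite('pics/c20.png',np.hstack([cv2.resize(a,(400,311),interpolation=2),cv2.resize(b,(400,311),interpolation=2)]))
```

```text
(no output)
```

View pics/c20.png

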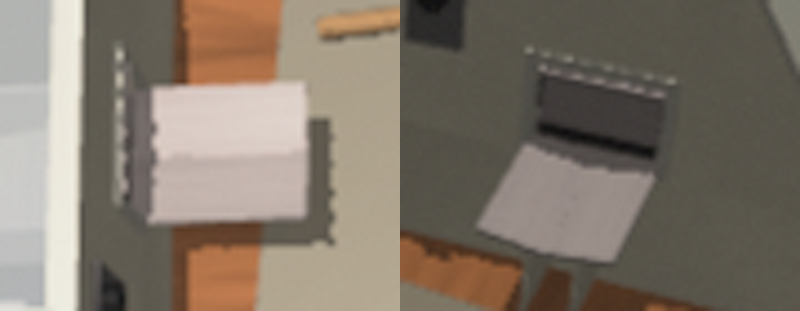

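Run:
```python
from h import *
t=optics.camera_info('top'); s=optics.camera_info('scene'); k=90/400
T=lambda x,y:(135+x*k-.3,130+y*k-.3); S=lambda x,y:(280+(x-400)*k-.3,105+y*k-.3)
for n,c,z in [('out far',(306,82),.1277),('out near',(309,218),.1277),('in far',(152,87),.1277),('in near',(152,222),.1277),('valley out',(307,152),.12),('valley in',(158,158),.12)]: print('top',n,onz(t,*T(*c),z).round(4))
for n,c,z in [('out near',(478,227),.1277),('out far',(613,262),.1277),('in near',(527,144),.1277),('in far',(655,178),.1277),('valley out',(543,249),.12),('valley in',(588,167),.12)]: print('sc',n,onz(s,*S(*c),z).round(4))
P,d,i=cam('top','t20.png')
for c in [(300,120),(300,185),(180,120),(180,190)]: print(dep(t,d,*T(*c)).round(4))
```

```text
top out far [0.5978 0.2328 0.1277]
top out near [0.4878 0.2217 0.1277]
top in far [0.5877 0.3532 0.1277]
top in near [0.4787 0.3425 0.1277]
top valley out [0.543  0.2287 0.12  ]
top valley in [0.5323 0.3447 0.12  ]
sc out near [0.4928 0.2239 0.1277]
sc out far [0.5997 0.2324 0.1277]
sc in near [0.4825 0.342  0.1277]
sc in far [0.5904 0.3465 0.1277]
sc valley out [0.5442 0.2315 0.12  ]
sc valley in [0.5348 0.3458 0.12  ]
[0.5672 0.2354 0.1251]
[0.5145 0.2312 0.1253]
[0.5618 0.3287 0.1276]
[0.5061 0.324  0.1245]
```

```bash
python3 -c "
from h import *
go(.565,-.1,.24,5.2)"
```

```text
at [ 0.584  -0.3735  0.0288] yaw 1.02 tilt z [ 0.162 -0.006 -0.987] clk 27.9 w 0.0237 F [-0.  -0.  -1.3] j [-0.61  0.68  0.09  0.84  0.09  0.95]
shift cm [  2.03 -27.18 -21.32] roll -4.2
```

```bash
python3 -m inch '[[[2,0.2,0,-5,0],[2,0.5,-3,-10,-1],[2,1,-7,-15,-2],[2,1.4,-12,-19,-3],[2,1.7,-17,-21.3,-4]]]'; python3 -c "
from h import *
go(.565,.08,.22,5.2)"
```

```text
clock: 28.52
eef_pos: [0.5635, -0.1999, 0.2427]
tool_rot: [0.996, 0.044, 0.083, 0.007]
ft_force: [0.7, -0.3, -2.0]
grip_width: 0.0236
at [ 0.5635 -0.1999  0.2427] yaw 5.14 tilt z [ 0.165 -0.007 -0.986] clk 28.525 w 0.0236 F [ 0.7 -0.3 -2. ] j [-0.37  0.32  0.09  1.18  0.05  1.12]
shift cm [  2.25 -27.91   2.07] roll -0.1
```

```bash
python3 -m inch '[[[2,0.3,-5,0.2,0],[2,0.6,-10.5,0.5,0],[2,1,-16,1,0],[2,1.3,-22,1.5,0],[2,1.5,-27.9,2,0]]]'; python3 -c "
from h import *
go(.5575,.09,.156,5.2)
P,d,i=cam('wrist','w21.png')
P,d,i=cam('scene','s21.png')
cv2.imwrite('pics/c21.png',cv2.resize(P[90:215,230:380,::-1],None,fx=4,fy=4,interpolation=2))
"
```

```text
clock: 29.15
eef_pos: [0.5563, 0.0818, 0.2191]
tool_rot: [0.996, 0.044, 0.082, 0.007]
ft_force: [1.3, -0.4, -2.8]
grip_width: 0.0239
at [0.5563 0.0818 0.2191] yaw 5.2 tilt z [ 0.165 -0.006 -0.986] clk 29.15 w 0.0239 F [ 1.3 -0.4 -2.8] j [ 0.16  0.25 -0.06  1.09 -0.03  1.64]
shift cm [-0.84 -0.94  6.24] roll 0.0
```

View pics/w21.png

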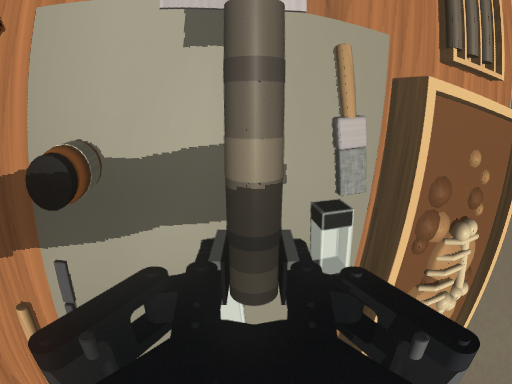

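View pics/c21.png

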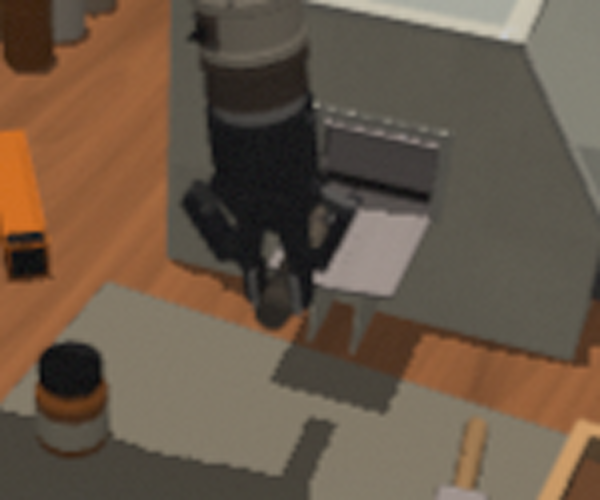

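```bash
python3 - <<'E'
from h import *
i=optics.camera_info('wrist')
for u,v,z in [(160,8,.1277),(305,11,.1277),(224,4,.213),(284,4,.213),(230,300,.213),(278,300,.213)]: print(wonz(i,u,v,z).round(4))
E
python3 -m inch '[[[2,-0.2,-0.2,1.5,0],[2,-0.5,-0.5,3,0],[2,-0.8,-0.8,4.5,0],[2,-0.8,-0.9,5.5,0],[2,-0.8,-0.9,6.2,0]]]'; python3 -c "
from h import *
go(.5575,.09,.156,5.2)
P,d,i=cam('wrist','w22.png')
P,d,i=cam('scene','s22.png')
cv2.imwrite('pics/c22.png',cv2.resize(P[90:215,230:380,::-1],None,fx=4,fy=4,interpolation=2))
"
```

```text
[0.489  0.2274 0.1277]
[0.5958 0.2383 0.1277]
[0.5323 0.2027 0.213 ]
[0.559 0.207 0.213]
[0.5469 0.0566 0.213 ]
[0.574  0.0559 0.213 ]
clock: 29.88
eef_pos: [0.5565, 0.093, 0.1546]
tool_rot: [0.996, 0.048, 0.081, 0.006]
ft_force: [-0.1, -0.1, -1.4]
grip_width: 0.0241
at [0.5565 0.093  0.1546] yaw 5.63 tilt z [ 0.161 -0.003 -0.987] clk 29.875 w 0.0241 F [-0.1 -0.1 -1.4] j [ 0.18  0.31 -0.16  0.94 -0.03  1.65]
shift cm [ 0.09  0.31 -0.12] roll 0.4
```

View pics/c22.png

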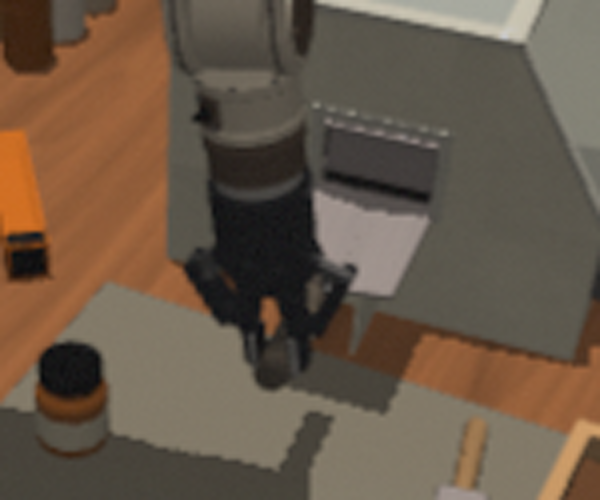

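View pics/w22.png

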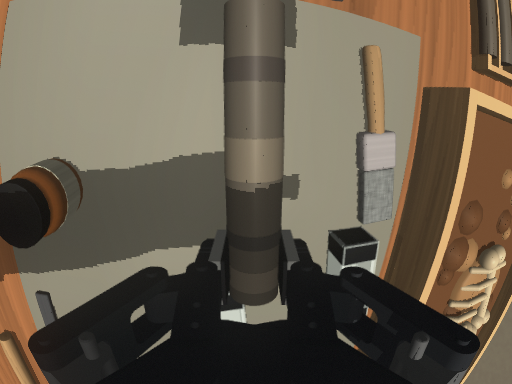

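```bash
python3 -m inch '[[[2,0,-2,0,0.2],[2,0,-5,0,0.4],[2,0,-8,0,0.4],[2,0,-11,0,0.4],[2,0,-13,0,0.4]]]'; python3 -c "
from h import *
go(.5365,.312,.152,5.2)
P,d,i=cam('wrist','w23.png')
P,d,i=cam('scene','s23.png')
cv2.imwrite('pics/c23.png',cv2.resize(P[90:215,230:380,::-1],None,fx=4,fy=4,interpolation=2))
"
```

```text
clock: 30.6
eef_pos: [0.5444, 0.2237, 0.1528]
tool_rot: [0.996, 0.045, 0.081, 0.005]
ft_force: [-1.1, -0.3, -1.6]
grip_width: 0.0238
at [0.5444 0.2237 0.1528] yaw 5.26 tilt z [ 0.162 -0.003 -0.987] clk 30.6 w 0.0238 F [-1.1 -0.3 -1.6] j [ 0.42  0.36 -0.09  0.97 -0.07  1.9 ]
shift cm [ 0.01 -8.86 -0.07] roll 0.1
```

View pics/c23.png

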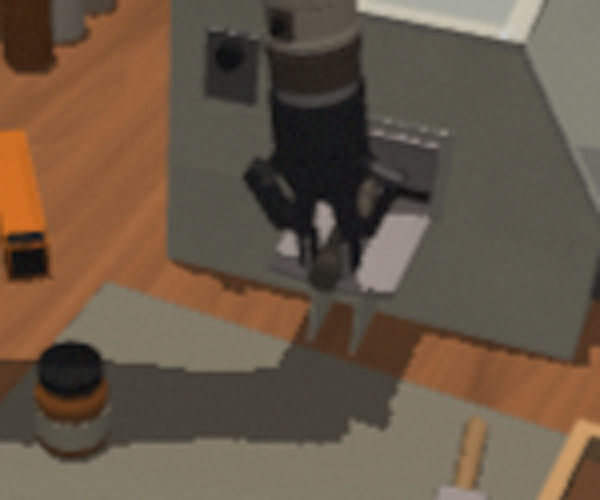

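View pics/w23.png

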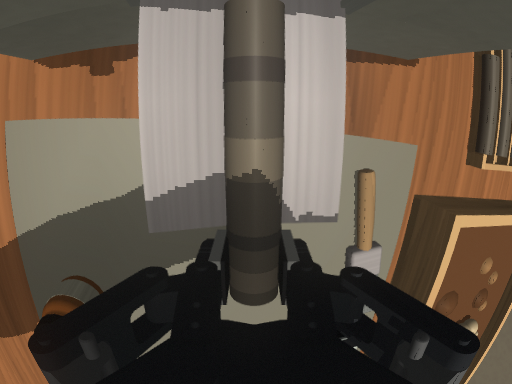

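```bash
python3 - <<'E'
from h import *
i=optics.camera_info('wrist')
for u,v,z in [(139,8,.1277),(346,12,.1277),(149,232,.1277),(338,221,.1277),(254,10,.147)]: print(wonz(i,u,v,z).round(4))
E
python3 -m inch '[[[2,0,-1.5,0,0],[2,0,-3,0,0],[2,0,-4.5,0,0],[2,0,-6,0,0],[2,0,-7,0,0]]]'; python3 -c "
from h import *
go(.5365,.312,.152,5.2)
P,d,i=cam('wrist','w24.png')
P,d,i=cam('scene','s24.png')
cv2.imwrite('pics/c24.png',cv2.resize(P[90:215,230:380,::-1],None,fx=4,fy=4,interpolation=2))
"
```

```text
[0.4793 0.3445 0.1277]
[0.5887 0.357  0.1277]
[0.4904 0.2257 0.1277]
[0.5996 0.2354 0.1277]
[0.5352 0.3404 0.147 ]
clock: 31.32
eef_pos: [0.5376, 0.2951, 0.1511]
tool_rot: [0.996, 0.046, 0.081, 0.005]
ft_force: [-0.1, -0.5, -2.2]
grip_width: 0.024
at [0.5376 0.2951 0.1511] yaw 5.41 tilt z [ 0.161 -0.002 -0.987] clk 31.325 w 0.024 F [-0.1 -0.5 -2.2] j [ 0.54  0.42 -0.01  1.01 -0.09  2.01]
shift cm [ 0.06 -1.69 -0.11] roll 0.2
```

View pics/c24.png

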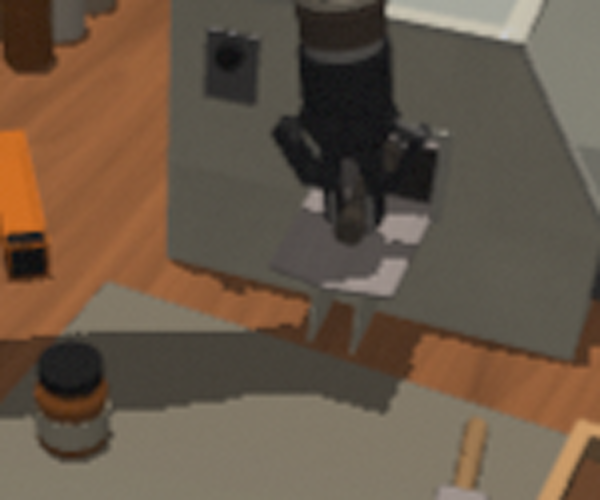

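View pics/w24.png

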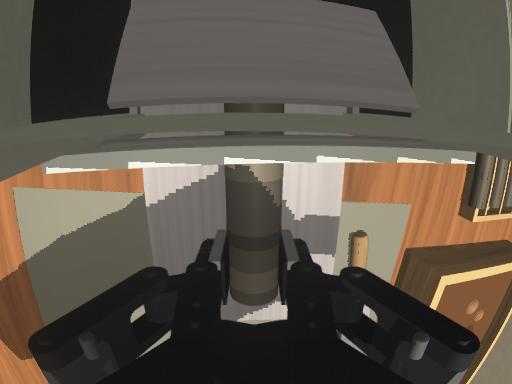

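```bash
python3 -m inch '[[[2,0,-0.4,0.3,0],[2,0,-0.8,0.6,0],[2,-0.1,-0.8,0.9,0],[2,-0.1,-0.8,1.1,0],[2,-0.1,-0.8,1.1,0]]]'; python3 -c "
from h import *
go(.5365,.312,.152,5.2)"
```

```text
clock: 32.05
eef_pos: [0.5375, 0.303, 0.1397]
tool_rot: [0.996, 0.047, 0.081, 0.005]
ft_force: [0.7, 0.5, -2.5]
grip_width: 0.0239
at [0.5375 0.303  0.1397] yaw 5.45 tilt z [ 0.161 -0.002 -0.987] clk 32.05 w 0.0239 F [ 0.7  0.5 -2.5] j [ 0.55  0.43 -0.02  0.99 -0.09  2.02]
shift cm [ 0.18 -0.88 -1.23] roll 0.3
```

```bash
python3 -m inch '[[[2.6,0,0,0,0],[3.2,0,0,-0.1,0],[3.8,0,0,-0.2,0],[4.2,0,0,-0.5,0],[4.4,0,0,-1.5,0]]]'; python3 -c "
from h import *
go(.5365,.312,.152,5.2)
P,d,i=cam('wrist','w25.png')"
```

```text
clock: 32.67
eef_pos: [0.5347, 0.3029, 0.1545]
tool_rot: [0.996, 0.047, 0.08, 0.005]
ft_force: [-1.0, -0.0, -1.0]
grip_width: 0.0443
at [0.5347 0.3029 0.1545] yaw 5.46 tilt z [ 0.16  -0.002 -0.987] clk 32.675 w 0.0443 F [-1. -0. -1.] j [ 0.56  0.42  0.    1.02 -0.09  2.03]
shift cm [ 0.22 -0.89  0.27] roll 0.3
```

View pics/w25.png

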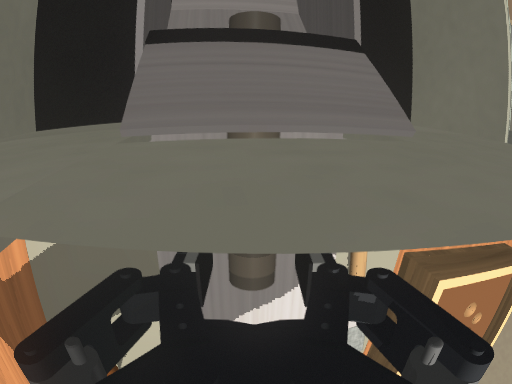

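```bash
python3 -m inch '[[[4.4,0.2,0,-2,0],[4.4,0.5,0,-4,0],[4.4,0.5,2.5,-4,0],[3,0.5,5,-4,0],[1,0.5,7.5,-4,0]]]'; python3 -c "
from h import *
go(.543,.228,.148,5.2)"
```

```text
clock: 33.35
eef_pos: [0.541, 0.2289, 0.1989]
tool_rot: [0.996, 0.047, 0.082, 0.004]
ft_force: [0.7, 0.5, -1.1]
grip_width: 0.0128
at [0.541  0.2289 0.1989] yaw 5.47 tilt z [ 0.164 -0.    -0.986] clk 33.35 w 0.0128 F [ 0.7  0.5 -1.1] j [ 0.43  0.32 -0.02  1.08 -0.07  1.91]
shift cm [-0.65  0.02  5.05] roll 0.3
```

```bash
python3 -m inch '[[[0,-0.2,0,1.5,0],[0,-0.4,0,3,0],[0,-0.6,0,4.5,0],[0,-0.7,0,5,0],[0,-0.7,0,5,0]]]'; python3 -c "
from h import *
go(.5365,.305,.148,5.2)
P,d,i=cam('wrist','w26.png')"
```

```text
clock: 33.98
eef_pos: [0.5419, 0.2285, 0.1475]
tool_rot: [0.996, 0.047, 0.081, 0.004]
ft_force: [0.3, 0.6, -0.2]
grip_width: -0.0002
at [0.5419 0.2285 0.1475] yaw 5.52 tilt z [ 0.162 -0.001 -0.987] clk 33.975 w -0.0002 F [ 0.3  0.6 -0.2] j [ 0.43  0.37 -0.1   0.96 -0.07  1.9 ]
shift cm [ 0.21 -7.67 -0.14] roll 0.3
```

View pics/w26.png

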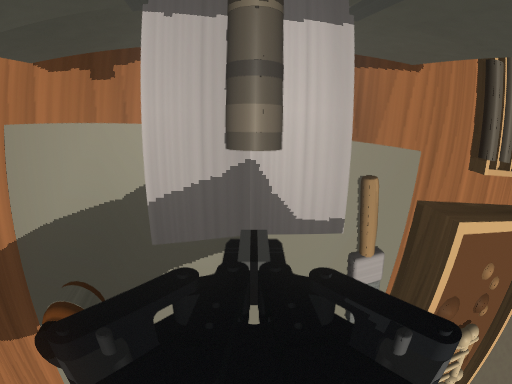

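```bash
python3 -m inch '[[[0,0,-2.5,0,0],[0,0,-4,0,0],[0,0,-5.5,0,0],[0,0,-6.8,0,0],[0,0,-7.8,0,0]]]'; python3 -c "
from h import *
go(.5365,.315,.148,5.2)
P,d,i=cam('wrist','w27.png')"
```

```text
clock: 34.65
eef_pos: [0.5351, 0.3071, 0.1472]
tool_rot: [0.995, 0.047, 0.082, 0.004]
ft_force: [0.3, -0.3, -0.1]
grip_width: 0.0001
at [0.5351 0.3071 0.1472] yaw 5.52 tilt z [ 0.164  0.    -0.986] clk 34.65 w 0.0001 F [ 0.3 -0.3 -0.1] j [ 0.56  0.43 -0.01  1.   -0.09  2.03]
shift cm [ 0.23 -0.77 -0.06] roll 0.3
```

View pics/w27.png

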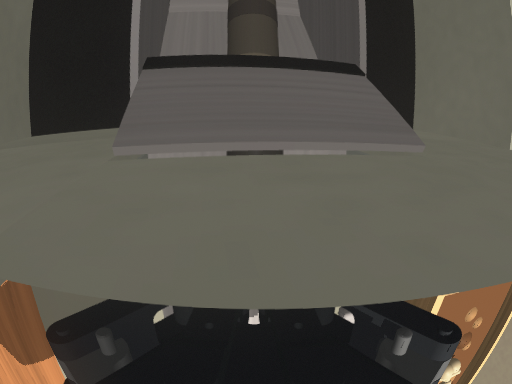

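Core is mostly in; back off and see whether it slid in.

```bash
python3 -m inch '[[[0,0,-0.6,0,0],[0,0,-0.6,0,0],[0,0,1,0,0],[0,0,3,0,0],[0,0,6,0,0]]]'; python3 -c "
from h import *
go(.5365,.315,.148,5.2)
P,d,i=cam('wrist','w28.png')"
```

```text
clock: 35.33
eef_pos: [0.5406, 0.2467, 0.1479]
tool_rot: [0.995, 0.048, 0.082, 0.003]
ft_force: [0.0, -0.2, 0.3]
grip_width: 0.0001
at [0.5406 0.2467 0.1479] yaw 5.57 tilt z [ 0.164  0.001 -0.986] clk 35.325 w 0.0001 F [ 0.  -0.2  0.3] j [ 0.46  0.38 -0.08  0.97 -0.07  1.93]
shift cm [ 0.25 -6.84 -0.07] roll 0.4
```

View pics/w28.png

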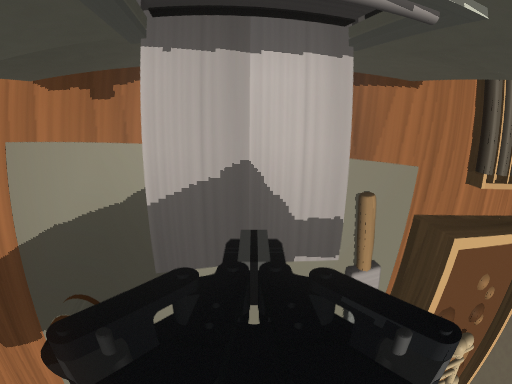

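```bash
python3 -m inch '[[[0,0,2,-2,0],[0,0,6,-5,0],[0,0,11,-8,0],[0,0,17,-10,0],[0,0,23,-12,0]]]'; python3 -c "
from h import *
go(.5365,.315,.148,5.2)
P,d,i=cam('top','t29.png'); Q,d,_=cam('scene','s29.png')
a=P[100:240,20:220,::-1]; b=Q[40:180,260:400,::-1]
cv2.imwrite('pics/c29.png',np.hstack([cv2.resize(a,(460,322),interpolation=2),cv2.resize(b,(322,322),interpolation=2)]))"
```

```text
clock: 36.0
eef_pos: [0.541, 0.0122, 0.271]
tool_rot: [0.996, 0.045, 0.082, 0.005]
ft_force: [1.9, 0.0, -0.2]
grip_width: -0.0
at [0.541  0.0122 0.271 ] yaw 5.29 tilt z [ 0.164 -0.003 -0.986] clk 36.0 w -0.0 F [ 1.9  0.  -0.2] j [ 0.03  0.19 -0.01  1.21 -0.01  1.51]
shift cm [  0.3  -30.42  11.96] roll 0.1
```

View pics/c29.png

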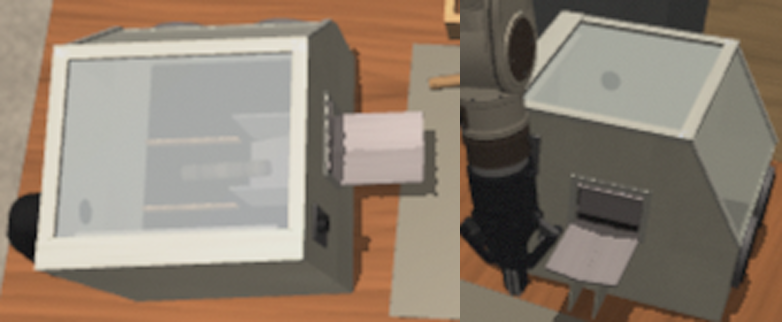

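View pics/t29.png

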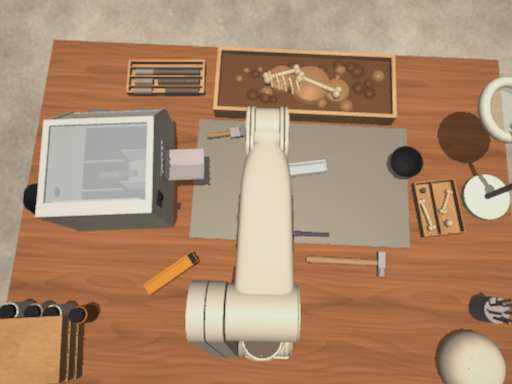

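View pics/s29.png

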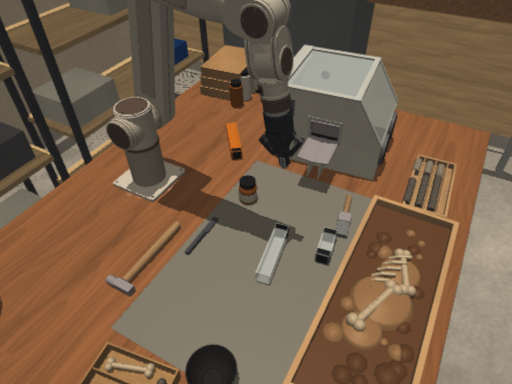

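```bash
python3 -m inch '[[[0,0,0,0,0],[0,0,0,0,0],[0,0,0,0,0],[0,0,0,0,0],[0,0,0,0,0]]]'; python3 -c "
from h import *
P,d,i=cam('top','t30.png')
for u,v in ((99,174.8),(137.4,173)):
  for z in (.025,.06): print(onz(i,u,v,z).round(3), dep(i,d,u,v).round(3))
a=P[140:200,40:190,::-1]; cv2.imwrite('pics/c30.png',cv2.resize(a,None,fx=5,fy=5,interpolation=2))
a=cv2.imread('pics/t29.png')[140:200,40:190]; print(np.abs(a.astype(int)-P[140:200,40:190,::-1]).max())"
```

```text
clock: 36.72
eef_pos: [0.5424, 0.0093, 0.2727]
tool_rot: [0.996, 0.042, 0.084, 0.007]
ft_force: [-0.4, -0.2, 0.0]
grip_width: -0.0002
[0.51  0.626 0.025] [0.441 0.513 0.3  ]
[0.501 0.612 0.06 ] [0.441 0.513 0.3  ]
[0.524 0.486 0.025] [0.451 0.396 0.305]
[0.515 0.475 0.06 ] [0.451 0.396 0.305]
5
```

View pics/c30.png

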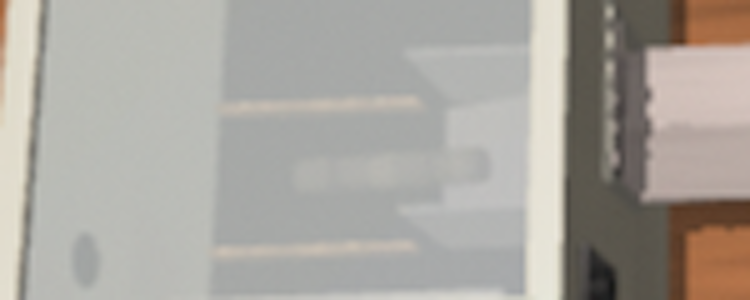

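Run:
```python
from h import *
a=cv2.imread('pics/scene0.png').astype(int); P,d,i=cam('scene','s31.png'); b=P[:,:,::-1].astype(int)
D=np.abs(a-b).max(2)
for n,(x0,x1,y0,y1) in dict(flap=(308,345,115,142),brush=(336,354,195,238),capped=(314,338,226,264),jar=(238,260,174,206),bowl=(183,240,343,384),chisel=(183,220,216,254),hammer=(105,183,222,295)).items(): print(n,(D[y0:y1,x0:x1]>25).mean().round(3))
k=[dep(i,d,u,v).round(3) for u,v in ((280,235),(274,250),(268,268))]; print(k)
cv2.imwrite('pics/c31.png',np.hstack([cv2.resize(q[100:175,290:360].astype(np.uint8),(380,407),interpolation=2) for q in (a,b)]))
```

```text
flap 0.0
brush 0.0
capped 0.0
jar 0.007
bowl 0.0
chisel 0.06
hammer 0.0
[array([ 0.568, -0.056,  0.043]), array([ 0.578, -0.115,  0.041]), array([ 0.592, -0.18 ,  0.04 ])]
```

View pics/c31.png

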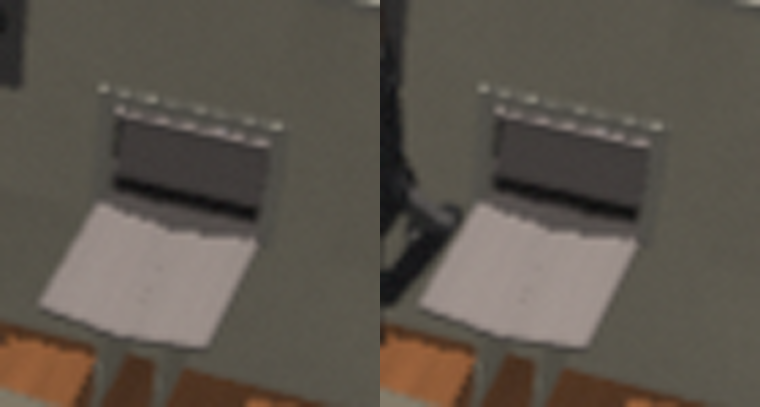

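The flap is shut just as it was at the start. The tube top reads 40–43 mm along its length, so it lies flat, and the bystanders haven't moved. Handing in.

```bash
python3 -c "
from h import *
print(ticket.job_done())"
```

```text
the job is handed in; nothing more can be done
None
```

The core is inside the dust cabinet with the flap shut, the tube lies flat on the bench, and I handed the job in at about 37 s of the 64 s. No verdict was given.

**How it was done**
- **Tipping:** The moves offer no tilt. I pushed the arm against its reach limit until the tool leaned about 25°, then rolled it to point the tube mouth-down near the bench.
- **Laying flat:** The core slid to about 89 mm out, more than the few centimetres intended but inside the 15–120 mm window. I laid the tube level and let go.
- **Inserting:** I took most of the lean back out (about 10° was left) and drew the core out by end a. I carried it over the tray and through the flap, released it with the flap open, and pushed it the rest of the way with closed fingers.

**Last checks**
- **Core:** It shows through the clear top at y of about 0.49–0.63 m, well behind the port, 0.14 m long as it should be. It did not move between two pictures 0.7 s apart. Its height was not measured directly, because depth only reads the clear top.
- **Flap:** The picture matches the starting one.
- **Tube:** Its top reads 40–43 mm along its length, so it is level.
- **Bystanders:** In the scene view the brush, capped tube, bowl and hammer are unchanged. The jar changed in 0.7% of its pixels and the chisel in 6%, which I put down to the arm's shadow without checking further.

Two measurements disagreed a little. Early corner readings of the tube differed by about 8 mm between the top and scene cameras, so I used the wrist camera instead. The fingers read about 24 mm on the 26 mm core.

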